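# Load the jade finishing machine and pin its belt tension

### The job

Gather every loose jade blank from the desk pad onto the machine's loading tray beside any already there, then lift the tray by its handle to slide the whole batch into the tub and lower it flat again. Only then tension the drive belt: stand the locking pin in its guide, turn the sprung tension wheel clockwise by its knob and hold it until the pin drops fully home in the notch, then let go, leaving the wheel locked. Do not disturb the bangle, torch or loupe.

Things in the scene. Friction and masses are not known exactly. Their poses are not given: they have to be found in the camera images.
- blank1: Pale green flat round jade disc (bangle core), 28 across, 14 thick, in mm, 28 g; origin at the centre of its underside, z up through its thickness. Starts on the white desk pad (top 3 mm above the desk); may be absent in a run.
- blank2: Pale green jade tablet, 34 long (its x) by 22 wide (its y) by 13 thick, in mm, 28 g; origin at the centre of its underside, z up through its thickness. Starts on the white desk pad (top 3 mm above the desk); may be absent in a run.
- blank3: Pale green square jade block, 24 by 24, 16 thick, in mm, 28 g; origin at the centre of its underside, z up through its thickness. Starts on the white desk pad (top 3 mm above the desk); may be absent in a run.
- blank4: Pale green round jade cabochon, 28 across, upright sides to 9 high, domed to 16.5, in mm, 28 g; origin at the centre of its underside, z up through its thickness. Starts on the white desk pad (top 3 mm above the desk); may be absent in a run.
- blank5: Pale green jade tablet, 34 long (its x) by 22 wide (its y) by 13 thick, in mm, 28 g; origin at the centre of its underside, z up through its thickness. Starts on the white desk pad (top 3 mm above the desk); may be absent in a run.
- blank6: Pale green round jade cabochon, 28 across, upright sides to 9 high, domed to 16.5, in mm, 28 g; origin at the centre of its underside, z up through its thickness. Starts on the white desk pad (top 3 mm above the desk); may be absent in a run.
- blank7: Pale green flat round jade disc (bangle core), 28 across, 14 thick, in mm, 28 g; origin at the centre of its underside, z up through its thickness. Starts on the loading tray; may be absent in a run.
- blank8: Pale green square jade block, 24 by 24, 16 thick, in mm, 28 g; origin at the centre of its underside, z up through its thickness. Starts on the loading tray; may be absent in a run.
- blank9: Pale green flat round jade disc (bangle core), 28 across, 14 thick, in mm, 28 g; origin at the centre of its underside, z up through its thickness. Starts on the loading tray; may be absent in a run.
- machine: Bench finishing machine, fixed, standing yawed on the desk: flat grey belt housing 220 (x) by 560 (y) by 55 mm high; origin on the desk, z up. Along its y from +0.28 to -0.275: round open grey tub, white motor cowl under the loading tray, tension wheel. x points away from the robot.
- tub_floor (a point): Centre of the tub's inner floor, 69 mm above the desk. The tub is round, 188 mm across inside at the mouth, its rim 140 mm above the desk.
- loading_tray (a joint): Angle of the loading tray (rad): 0 lying flat on its stop, grows as its handle end is lifted, to 1.2. It falls back to 0 by its own weight (about 3 N at the handle). Blanks slide off it above about 0.65.
- tray_floor (a point): Point on the loading tray's floor: a steel tray on the machine, floor 150 mm above the desk when flat. Frame turns with the tray; y points to the tub, x across. The floor runs from y -0.079 to +0.082 m and is 136 mm wide at the handle end, 106 mm at the open pouring lip, which hangs over the tub's rim; walls 24 mm high on the other three sides.
- tray_hinge (a point): Centre of the tray's hinge line, which runs along the machine's x, 146 mm above the desk at the tub's rim.
- tray_handle (a point): Middle of the tray's handle: a dark round bar 12 mm thick, 100 mm long, lying along the machine's x, 180 mm from the hinge and 32 mm clear of the tray's back wall, 165 mm above the desk when flat. Gripped from above across the bar, it turns in the grip as the tray tips.
- tension_wheel (a joint): Angle of the sprung tension wheel (rad): 0 at rest against its stop, grows clockwise seen from above, stop at 1.40. The spring always drives it back to 0 (0.16 N m at 0, 0.40 N m at 1.22; 3 to 8 N at the knob). Its notch lies under the pin guide at 1.22.
- wheel_axis (a point): Centre of the tension wheel, at the height of its flange's top face, 85 mm above the desk. Aluminium disc 132 mm across, 16 mm thick, upright axis.
- wheel_knob (a point): Grip point of the wheel's crank knob: black, upright, round, 22 mm across, from 5 to 45 mm above the flange, 50 mm from the axis; this point is 30 mm above the flange.
- wheel_notch (a point): Locking notch in the wheel's flange, at the flange's top face, 52 mm from the axis: about 13 mm wide, through the flange, open at the rim.
- pin_guide (a point): Centre of the mouth of the pin guide, 113 mm above the desk: a dark steel block 36 by 36 mm on a post behind the wheel, with an upright hole 12.5 mm wide, 24 mm long, mouth bevelled 3 mm. It hangs over the flange (4 mm gap), 52 mm from the wheel's axis. A pin put in rests its tip on the flange until the notch comes under it, then falls 14 mm by its own weight until its head sits on the block, and so locks the wheel.
- lock_pin: Locking pin: steel shank 10 mm thick, 42 mm long with a bevelled foot, under a black round head 20 mm across and 30 mm high; 45 g. Origin at the tip of the foot, z up through the head. It starts standing upright, tip at desk height, in a 12.5 mm through hole of a small fixed wooden tool block (55 by 75 by 30 mm high) in front of the machine; two thin tools, up to 70 mm above the desk, stand in the same block 40 mm to the left of the pin.
- bangle: Finished jade bangle, a ring 76 mm across, 12 mm high, lying on the desk; leave alone.
- torch: Black square-ended inspection torch, 109 long (its x) by 32 by 32 mm, lying on the far part of the pad; origin under its middle; leave alone.
- loupe: Folded steel loupe, 30 by 22 by 16 mm high, on the pad; leave alone.

How it is judged (in metres and radians):
On the way, in this order (a step that is already met when the one before it is completed fails the run):
1. every jade blank of the run lies on the flat loading tray (value of joint loading_tray below 0.08 rad and x of blank1 in the frame of tray_floor between -0.072 and 0.072 m and y of blank1 in the frame of tray_floor between -0.085 and 0.085 m and z of blank1 in the frame of tray_floor between -0.01 and 0.045 m and x of blank2 in the frame of tray_floor between -0.072 and 0.072 m and y of blank2 in the frame of tray_floor between -0.085 and 0.085 m and z of blank2 in the frame of tray_floor between -0.01 and 0.045 m and x of blank3 in the frame of tray_floor between -0.072 and 0.072 m and y of blank3 in the frame of tray_floor between -0.085 and 0.085 m and z of blank3 in the frame of tray_floor between -0.01 and 0.045 m and x of blank4 in the frame of tray_floor between -0.072 and 0.072 m and y of blank4 in the frame of tray_floor between -0.085 and 0.085 m and z of blank4 in the frame of tray_floor between -0.01 and 0.045 m and x of blank5 in the frame of tray_floor between -0.072 and 0.072 m and y of blank5 in the frame of tray_floor between -0.085 and 0.085 m and z of blank5 in the frame of tray_floor between -0.01 and 0.045 m and x of blank6 in the frame of tray_floor between -0.072 and 0.072 m and y of blank6 in the frame of tray_floor between -0.085 and 0.085 m and z of blank6 in the frame of tray_floor between -0.01 and 0.045 m and x of blank7 in the frame of tray_floor between -0.072 and 0.072 m and y of blank7 in the frame of tray_floor between -0.085 and 0.085 m and z of blank7 in the frame of tray_floor between -0.01 and 0.045 m and x of blank8 in the frame of tray_floor between -0.072 and 0.072 m and y of blank8 in the frame of tray_floor between -0.085 and 0.085 m and z of blank8 in the frame of tray_floor between -0.01 and 0.045 m and x of blank9 in the frame of tray_floor between -0.072 and 0.072 m and y of blank9 in the frame of tray_floor between -0.085 and 0.085 m and z of blank9 in the frame of tray_floor between -0.01 and 0.045 m), for 0.2 s.
2. the tray is tipped up by its handle (value of joint loading_tray above 0.6 rad), for 0.1 s.
3. every blank is in the tub and the tray lies flat again (value of joint loading_tray below 0.08 rad and horizontal distance between each of blank1, blank2, blank3, blank4, blank5, blank6, blank7, blank8, blank9 and tub_floor below 0.098 m and z of blank1 in the frame of tub_floor between -0.015 and 0.062 m and z of blank2 in the frame of tub_floor between -0.015 and 0.062 m and z of blank3 in the frame of tub_floor between -0.015 and 0.062 m and z of blank4 in the frame of tub_floor between -0.015 and 0.062 m and z of blank5 in the frame of tub_floor between -0.015 and 0.062 m and z of blank6 in the frame of tub_floor between -0.015 and 0.062 m and z of blank7 in the frame of tub_floor between -0.015 and 0.062 m and z of blank8 in the frame of tub_floor between -0.015 and 0.062 m and z of blank9 in the frame of tub_floor between -0.015 and 0.062 m), for 0.2 s.
4. the wheel is turned against its spring and the pin has dropped through the guide into the notch (value of joint tension_wheel above 1.12 rad and horizontal distance between lock_pin and pin_guide below 0.005 m and z of lock_pin in the frame of pin_guide below -0.036 m), for 0.2 s.
At the end, for the whole second after the job is handed in: Every blank of the run lies inside the tub below its rim; the tray lies flat (within 0.08 rad); the wheel is held past 1.12 rad by the pin, which stands in the guide (within 5 mm of its axis) with its tip at least 36 mm below the guide's mouth (fully home is 42), released and at rest (all of step 3 and all of step 4 and contact force between the fingers and lock_pin below 0.1 N and linear speed of lock_pin below 0.03 m/s); the robot touches nothing.
It fails at once if the bangle is disturbed (moved more than 25 mm) (distance of bangle from where it was at the start of the episode above 0.025 m).
It fails at once if the torch is disturbed (moved more than 25 mm) (distance of torch from where it was at the start of the episode above 0.025 m).
It fails at once if the loupe is disturbed (moved more than 25 mm) (distance of loupe from where it was at the start of the episode above 0.025 m).
Of blank1, blank2, blank3, blank4, blank5, blank6 only 4 to 6 are there at a start; the rules pass over those that are not, and their reading is None.
Of blank7, blank8, blank9 only 2 to 3 are there at a start; the rules pass over those that are not, and their reading is None.
At some moment in a run one of blank1, blank2, blank3, blank4, blank5, blank6 may be knocked a few centimetres aside while the robot is not near it.
It also fails if it takes over 210 s, if anything falls off the work surface, if the arm or the gripper's body presses on something with over 40 N, if the wrist force passes 120 N, or if a joint passes its speed limit or range.

### The arm

A 6-joint arm with a two-finger parallel gripper is mounted at the origin on the work surface. World frame = base frame: x ahead of the robot, y to its left, z up, the work surface at z = 0. Lengths are in mm, angles in degrees, forces in N, time in s.
With the tool pointing down it reaches from about 300 to 850 mm from the base axis. Payload 4.2 kg.
Tool frame: the origin (TCP) lies midway between the tips of the shut fingers; the grasp point (between the pads) lies env.hold_point_z behind it (env.hold_point_z is the distance from the TCP to the grasp point, in mm); z points along the fingers, y is the line along which they close (so a half turn about z gives the same grasp; the last joint's range is limited). The gripper opens to 91 mm and grips with 3 to 60 N. Pads are 32 mm wide; open, the fingers measure 118 mm over their backs; the gripper's body (76 mm by 178 mm) begins 60 mm behind the grasp point.
Start: joints at [-69.213, 18.312, 89.639, -0, 72.044, -1.146], TCP at [214.778, -533.398, 213.976] pointing down, gripper open.
Joint ranges: [-177.97, 177.97], [-48.28, 115.42], [12.27, 149.76], [-77.06, 257.06], [2.81, 150.46], [-146.56, 146.56]. Speed limits (degrees/s): [147.25, 147.25, 180, 180, 180, 180].

### API

Orientations are given as [roll, pitch, yaw] about the fixed x, y, z axes, in that order (R = Rz(yaw) Ry(pitch) Rx(roll)).
In Python, from workcell import env, viewer, spotter gives the robot as it stands.
- The arm moves only by the tool apply_moves, never from a script. Its arguments are lists of equal length, an entry for each row: "delta_pos": the shift along the world's x, y, z normalised to -1 to 1, where 1 is 120 mm, a list of three; "rot": the turn, a rotation vector about the world's x, y, z normalised to -1 to 1, where 1 is 1.5 rad, a list of three; "hand": the opening, from 0 (shut) to 1 (fully open). A call has 1 to 10 rows; each row is the pose to reach, as a shift and turn from the pose commanded when the call began; what a row does not reach only later rows make up. A row lasts 1/12 s, in which the tool goes at most 41.7 mm and 7.16 degrees, less where a joint would pass 70% of its speed; a pose out of reach is approached as far as the arm can. A call with a number of a shift or a turn outside -1 to 1 is refused whole. A call with a gripper value outside its range is refused whole. The fingers move at their own pace and stop on an object; "newtons" is the grip in N (left out, the last holds). Time passes only in rows, so rows that repeat a pose let the fingers close. It gives the time, the measured TCP pose, the force, the opening and the grip force at its end, in the units of the state.
- env.state(): the state, without advancing time (a new reading comes with each control period).
- viewer.grab_frame(name): name is "side" or "top" or "wrist"; returns a dict with "pixels" (480x640x3 uint8, red, green, blue), "camera_matrix" (3x3 intrinsics, pixels), "R" (3x3) and "t" (3): a world point X has camera coordinates R X + t; the wrist camera has in their place "mount" (4x4, takes a point from camera to tool coordinates, whose origin is the TCP and whose axes are the flange's). Camera axes: x right, y down, z forward; pixel columns grow to the right and rows downward; lengths in mm; the calibration is good to about 2 mm. The wrist camera is an equidistant fisheye: a pixel r from the principal point sees the ray r / f radians off the axis. A picture is of the moment at which its call begins: read the wrist's pose just before it. There is no depth.
- env.job_done(): hands the job in; it is judged then, once.
Trained networks look in a picture, given as the dict that the camera call returned (one of the last four; its "shot" number tells which), for a name from the list of things; names that differ only in an ending like _2 or _b are one class to them, and where a whole thing is asked for, a point or a joint stands for the part that bears it (a point fixed in the world has none). Each returns a list of dicts, best first, with "score" (0 to 1); they miss things now and then, are a little off and sometimes report something else, mostly with a low value. They report only what shows in the picture. A call takes as long as a camera call.
- spotter.trace(picture, query): "mask" (480x640 bool, what is visible of it) and "box" ([centre column, centre row, width, height] in pixels, round what is visible of it).
- spotter.landmark_of(picture, query): "position" ([column, row] in pixels: a listed point, or the origin of a listed thing).
The state is a dict: "time_s": time; "qpos": joint angles; "qvel": joint speeds; "effort": joint torques, N m; "ee_pos": TCP position; "ee_rot": TCP orientation; "force": force on the tool from outside, world axes, zero at the start; "torque": the same for the moment, N m; "gripper_width": finger opening in mm; "gripper_force": force on a finger pad.
Only numpy, scipy, OpenCV 4.12 (cv2) and the standard library are available. Lean on these libraries where they do the work, as an engineer would, in place of code of your own. Each camera call takes 0.05 s, during which the arm holds its last target. There are 200 camera calls.

## Working session

There is one attempt and no reset: what is moved stays moved. The work goes in short steps, Python scripts to look and compute and a tool call to move; the robot and the scene stay as the last step left them, time stands still between calls to the robot, and variables do not carry over. Pictures are saved under pics/ and viewed, at most 14 in all, crops included, and the job is handed in when it is done.

Besides the shell and the picture viewer there is one more tool, called in YAML: its name, and indented under it one key for each argument. apply_moves: Moves the arm, as the interface text tells. Its arguments: {"type":"object","properties":{"delta_pos":{"type":"array"},"rot":{"type":"array"},"hand":{"type":"array"},"newtons":{"type":"number"}},"required":["delta_pos","rot","hand"]}

```bash
ls; mkdir -p pics; cat > h.py <<'E'
from workcell import env, viewer, spotter
import numpy as np, cv2
def ray(p,px):
    K=np.array(p["camera_matrix"]);R=np.array(p["R"]);t=np.array(p["t"])
    d=R.T@np.linalg.inv(K)@np.array([px[0],px[1],1.]);c=-R.T@t
    return c,d
def at(p,px,z):
    c,d=ray(p,px); return c+d*(z-c[2])/d[2]
def proj(p,X):
    q=np.array(p["R"])@np.array(X)+np.array(p["t"]);q=np.array(p["camera_matrix"])@q;return q[:2]/q[2]
def save(p,n): cv2.imwrite("pics/"+n+".png",cv2.cvtColor(p["pixels"],cv2.COLOR_RGB2BGR))
E
python3 - <<'E'
from h import *
np.set_printoptions(precision=1,suppress=True)
print(env.state(),env.hold_point_z)
for n in("top","side"):
    p=viewer.grab_frame(n);save(p,n+"0")
    print(n,-np.array(p["R"]).T@p["t"],p["camera_matrix"])
    Z=dict(tub_floor=69,tray_floor=150,tray_hinge=146,tray_handle=165,wheel_axis=85,wheel_knob=115,wheel_notch=85,pin_guide=113,machine=0,lock_pin=0,bangle=0,torch=3,loupe=3)
    for q,z in Z.items():
        for r in spotter.landmark_of(p,q)[:1]: print(q,round(r["score"],2),np.array(r["position"]),at(p,r["position"],z))
    for k in("blank1","blank2","blank3","blank4"):
        for r in spotter.landmark_of(p,k): print(k,round(r["score"],2),np.array(r["position"]),at(p,r["position"],3))
E
```

```text
pics
{'time_s': 0.0, 'qpos': array([-69.2,  18.4,  89.7,  -0. ,  72. ,  -1.1]), 'qvel': array([ 0. , -0.1, -0. ,  0. ,  0. , -0.1]), 'effort': array([  0. , -41.2, -23.2,   0.1,   0. ,  -0. ]), 'ee_pos': array([ 214.6, -532.9,  213.1]), 'ee_rot': array([-179.9,   -0. ,   21.9]), 'force': array([-0.7,  0.8, -0.6]), 'torque': array([ 0., -0., -0.]), 'gripper_force': 0.0, 'gripper_width': 91.13369723143705} 18.8
top [ 318.8  -77.8 1458.2] [[512.4   0.  321.6]
 [  0.  512.4 235.3]
 [  0.    0.    1. ]]
tub_floor 0.63 [188.6 216.1] [603.6 302.4  69. ]
tray_floor 0.81 [235.8 213.5] [593.7 157.1 150. ]
tray_hinge 0.64 [217.6 213.2] [595.4 205.6 146. ]
tray_handle 0.55 [283.2 213.4] [590.6  32.  165. ]
wheel_axis 0.76 [326.3 217.4] [596.  -79.2  85. ]
wheel_knob 0.76 [341.7 230.8] [ 553.5 -120.1  115. ]
wheel_notch 0.57 [309.6 210.2] [616.2 -33.5  85. ]
pin_guide 0.69 [327.4 197.6] [644.7 -82.2 113. ]
machine 0.92 [259.8 222.5] [598.4 113.6   0. ]
lock_pin 0.57 [240.6 287.1] [411.7 164.5   0. ]
bangle 0.81 [311.2 299. ] [378.1 -36.2   0. ]
torch 0.85 [430.8 205.1] [ 648.4 -382.5    3. ]
loup
[... 3067 characters left out ...]
] [ 420.  -264.6    3. ]
blank3 0.56 [297.5 208.8] [ 621.8 -260.3    3. ]
blank3 0.54 [254.2 331.4] [660.7  91.4   3. ]
blank3 0.47 [339.2 216.4] [ 522.4 -247.1    3. ]
blank3 0.47 [351.5 191.7] [ 500.1 -334.8    3. ]
blank3 0.28 [272.8 232.6] [ 667.  -177.3    3. ]
blank4 0.7 [296.8 334.6] [576.6  89.2   3. ]
blank4 0.62 [379.9 184.2] [ 432.9 -370.4    3. ]
blank4 0.61 [354.3 165.2] [ 500.3 -433.9    3. ]
blank4 0.57 [383.5 214.9] [ 420.  -264.6    3. ]
blank4 0.56 [297.5 208.8] [ 621.8 -260.3    3. ]
blank4 0.54 [254.2 331.4] [660.7  91.4   3. ]
blank4 0.47 [339.2 216.4] [ 522.4 -247.1    3. ]
blank4 0.47 [351.5 191.7] [ 500.1 -334.8    3. ]
blank4 0.28 [272.8 232.6] [ 667.  -177.3    3. ]
```

```bash
python3 - <<'E'
import cv2
a=cv2.imread("pics/top0.png")
c=cv2.resize(a[150:330,150:500],None,fx=2.28,fy=2.28,interpolation=cv2.INTER_CUBIC);cv2.imwrite("pics/top0c.png",c)
E
```

```text
(no output)
```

View pics/top0c.png

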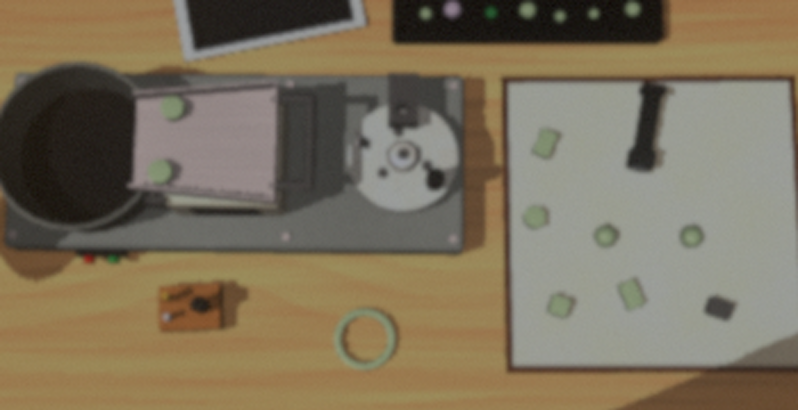

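View pics/side0.png

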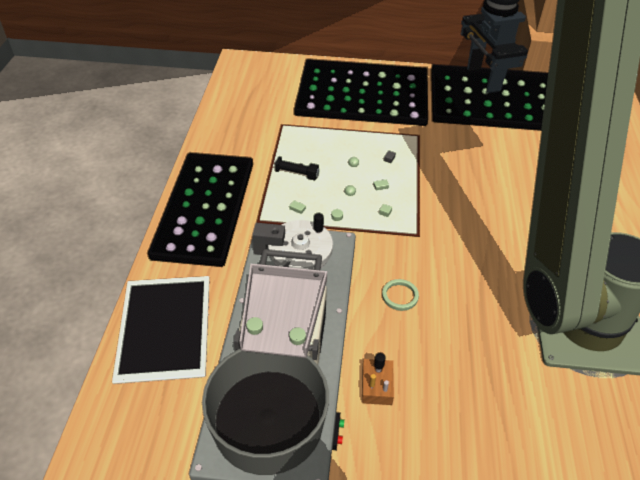

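The crop shows six blanks on the pad: tablets at crop (545,143) and (631,293), a disc at (536,217), cabochons at (606,236) and (692,236), and a block at (560,305). Two more lie on the tray at (173,107) and (160,170). The pin block is at (190,305) and the bangle at (366,338). The side view agrees.

```bash
cat >> h.py <<'E'
def blanks(p,zm=10,thr=.3):
    out=[]
    for r in spotter.trace(p,"blank1"):
        if r["score"]<thr: continue
        m=r["mask"].astype(np.uint8)
        if m.sum()<20: continue
        ys,xs=np.nonzero(m)
        c,s,a=cv2.minAreaRect(np.stack([xs,ys],1).astype(np.float32))
        W=np.array([at(p,b,zm)[:2] for b in cv2.boxPoints((c,s,a))])
        e1,e2=W[1]-W[0],W[2]-W[1]
        if np.linalg.norm(e2)>np.linalg.norm(e1): e1,e2=e2,e1
        ctr=at(p,[xs.mean(),ys.mean()],zm)
        out.append((r["score"],ctr[:2],np.linalg.norm(e1),np.linalg.norm(e2),np.degrees(np.arctan2(e1[1],e1[0]))%180))
    return out
def show(n="top",**k):
    p=viewer.grab_frame(n)
    for s,c,a,b,g in blanks(p,**k): print(n,round(s,2),np.round(c,0),"size %.0f %.0f long-axis %.0f"%(a,b,g))
    return p
E
python3 - <<'E'
from h import *
show("top");show("side")
E
```

```text
top 0.69 [ 433. -362.] size 34 24 long-axis 17
top 0.66 [ 505. -437.] size 23 23 long-axis 178
top 0.61 [587. 227.] size 23 23 long-axis 2
top 0.6 [ 530. -244.] size 25 24 long-axis 135
top 0.54 [ 420. -272.] size 24 23 long-axis 63
top 0.54 [671. 215.] size 27 23 long-axis 2
side 0.75 [379. -29.] size 81 76 long-axis 71
side 0.69 [ 530. -247.] size 33 23 long-axis 95
side 0.63 [ 504. -439.] size 31 20 long-axis 94
side 0.63 [575.  96.] size 42 31 long-axis 97
side 0.52 [ 622. -261.] size 40 33 long-axis 151
side 0.5 [662.  82.] size 39 36 long-axis 138
side 0.47 [ 431. -363.] size 39 35 long-axis 21
side 0.43 [ 418. -275.] size 37 28 long-axis 80
side 0.4 [ 505. -334.] size 39 27 long-axis 94
```

```bash
cat >> h.py <<'E'
def seg(p,X,zm=9,h=14):
    """green segmentation near expected world point"""
    u,v=np.round(proj(p,[X[0],X[1],zm])).astype(int)
    c=p["pixels"][v-h:v+h+1,u-h:u+h+1].astype(float)
    c=cv2.resize(c,None,fx=4,fy=4,interpolation=cv2.INTER_CUBIC)
    g=c[...,1]-.5*(c[...,0]+c[...,2]); g=g/max(np.percentile(g,99),1)
    n,l,st,ce=cv2.connectedComponentsWithStats((g>.5).astype(np.uint8))
    k=1+np.argmax(st[1:,4]); m=cv2.moments((l==k).astype(np.uint8),True)
    cx,cy=m['m10']/m['m00'],m['m01']/m['m00']
    q=lambda a,b:at(p,[(a+.5)/4-.5+u-h,(b+.5)/4-.5+v-h],zm)[:2]
    ys,xs=np.nonzero(l==k); W=np.array([q(x,y) for x,y in zip(xs,ys)]).astype(np.float32)
    r=cv2.minAreaRect(W); e=cv2.boxPoints(r); e1,e2=e[1]-e[0],e[2]-e[1]
    if np.linalg.norm(e2)>np.linalg.norm(e1): e1,e2=e2,e1
    C=np.cov(W.T); w,V=np.linalg.eigh(C)
    return np.round(q(cx,cy),1),np.round([np.linalg.norm(e1),np.linalg.norm(e2)]),round(np.degrees(np.arctan2(e1[1],e1[0]))%180),round(np.degrees(np.arctan2(V[1,1],V[0,1]))%180)
E
python3 - <<'E'
from h import *
p=viewer.grab_frame("top")
for X in [(620,-262),(433,-362),(505,-437),(530,-245),(420,-272),(505,-332)]: print(seg(p,X))
for X in [(560,196),(635,185)]: print(seg(p,X,157))
E
```

```text
(array([ 625.9, -259.3]), array([36., 23.], dtype=float32), 155, 156)
(array([ 434.4, -361.6]), array([35., 25.], dtype=float32), 24, 21)
(array([ 506.3, -438.9]), array([26., 24.], dtype=float32), 90, 109)
(array([ 531.6, -244.3]), array([28., 27.], dtype=float32), 45, 59)
(array([ 420.2, -272.3]), array([26., 25.], dtype=float32), 160, 179)
(array([ 507.3, -331.6]), array([27., 25.], dtype=float32), 124, 146)
(array([562.2, 196.4]), array([26., 26.], dtype=float32), 92, 58)
(array([637.1, 184.6]), array([27., 25.], dtype=float32), 45, 24)
```

apply_moves:
  delta_pos:
    - [0.9112, 0.7142, -0.5]
    - [0.9112, 0.7142, -0.5]
    - [0.9112, 0.7142, -0.5]
    - [0.9112, 0.7142, -0.5]
    - [0.9112, 0.7142, -0.5]
  rot:
    - [0, 0, 0]
    - [0, 0, 0]
    - [0, 0, 0]
    - [0, 0, 0]
    - [0, 0, 0]
  hand: [0.6, 0.6, 0.6, 0.6, 0.6]
  newtons: 20

```text
time_s: 2.47
ee_pos: [326.2, -443.6, 151.6]
ee_rot: [-179.7, -0.0, 22.2]
force: [0.2, -0.4, -1.0]
gripper_width: 60.8
gripper_force: 0.0
```

apply_moves:
  delta_pos:
    - [0.9112, 0.7142, -0.75]
    - [0.9112, 0.7142, -0.75]
    - [0.9112, 0.7142, -0.75]
    - [0.9112, 0.7142, -0.75]
    - [0.9112, 0.7142, -0.75]
    - [0.9112, 0.7142, -0.75]
  rot:
    - [0, 0, 0]
    - [0, 0, 0]
    - [0, 0, 0]
    - [0, 0, 0]
    - [0, 0, 0]
    - [0, 0, 0]
  hand: [0.6, 0.6, 0.6, 0.6, 0.6, 0.6]

```text
time_s: 2.97
ee_pos: [433.7, -361.1, 63.0]
ee_rot: [-179.9, 0.1, 22.1]
force: [-0.7, -0.4, 0.5]
gripper_width: 54.8
gripper_force: 0.0
```

```bash
cat >> h.py <<'E'
from scipy.spatial.transform import Rotation as Ro
def wat(p,s,px,z):
    K=np.array(p["camera_matrix"]);d=np.array(px)-K[:2,2];r=np.hypot(*d);th=r/K[0,0]
    v=np.array([*(np.sin(th)*d/max(r,1e-9)),np.cos(th)])
    M=np.array(p["mount"]);T=Ro.from_euler('xyz',s["ee_rot"],degrees=True).as_matrix()
    c=T@M[:3,3]+s["ee_pos"];d=T@M[:3,:3]@v
    return c+d*(z-c[2])/d[2]
E
python3 - <<'E'
from h import *
s=env.state();p=viewer.grab_frame("wrist");save(p,"w1")
for r in spotter.trace(p,"blank2"):
    ys,xs=np.nonzero(r["mask"]); print(round(r["score"],2),xs.mean().round(),ys.mean().round(),wat(p,s,[xs.mean(),ys.mean()],14).round(1))
E
```

```text
0.9 475.0 206.0 [ 503.8 -439.8   14. ]
0.87 322.0 263.0 [ 432.8 -364.1   14. ]
0.82 184.0 232.0 [ 418.3 -275.5   14. ]
0.71 323.0 136.0 [ 504.7 -335.1   14. ]
```

View pics/w1.png

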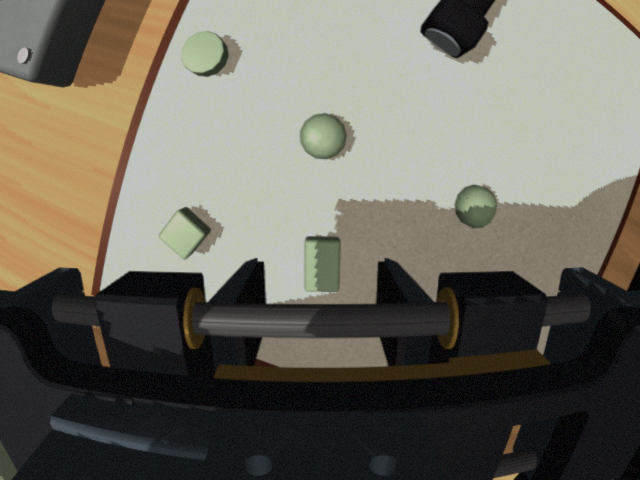

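apply_moves:
  delta_pos:
    - [0, -0.008, -0.475]
    - [0, -0.008, -0.475]
    - [0, -0.008, -0.475]
    - [0, -0.008, -0.475]
    - [0, -0.008, -0.475]
    - [0, -0.008, -0.475]
    - [0, -0.008, -0.475]
    - [0, -0.008, -0.475]
    - [0, -0.008, -0.475]
    - [0, -0.008, -0.475]
  rot:
    - [0, 0, 0]
    - [0, 0, 0]
    - [0, 0, 0]
    - [0, 0, 0]
    - [0, 0, 0]
    - [0, 0, 0]
    - [0, 0, 0]
    - [0, 0, 0]
    - [0, 0, 0]
    - [0, 0, 0]
  hand: [0.6, 0.6, 0.6, 0, 0, 0, 0, 0, 0, 0]

```text
time_s: 3.9
ee_pos: [433.8, -363.4, 7.9]
ee_rot: [179.9, -0.0, 21.9]
force: [-1.0, 0.0, 6.4]
gripper_width: 22.0
gripper_force: 20.0
```

apply_moves:
  delta_pos:
    - [0, 0, 0.4]
    - [0.26, 0.98, 1]
    - [0.26, 0.98, 1]
    - [0.26, 0.98, 1]
    - [0.26, 0.98, 1]
    - [0.26, 0.98, 1]
  rot:
    - [0, 0, 0]
    - [0, 0, 0]
    - [0, 0, 0]
    - [0, 0, 0]
    - [0, 0, 0]
    - [0, 0, 0]
  hand: [0, 0, 0, 0, 0, 0]

```text
time_s: 4.4
ee_pos: [466.7, -243.0, 129.8]
ee_rot: [179.8, -0.2, 22.1]
force: [-0.0, -0.6, -0.1]
gripper_width: 21.9
gripper_force: 20.0
```

apply_moves:
  delta_pos:
    - [0.26, 0.98, 0.667]
    - [0.26, 0.98, 0.667]
    - [0.26, 0.98, 0.667]
    - [0.26, 0.98, 0.667]
    - [0.26, 0.98, 0.667]
  rot:
    - [0, 0, -0.256]
    - [0, 0, -0.256]
    - [0, 0, -0.256]
    - [0, 0, -0.256]
    - [0, 0, -0.256]
  hand: [0, 0, 0, 0, 0]

```text
time_s: 4.82
ee_pos: [498.2, -125.7, 209.4]
ee_rot: [180.0, -0.3, 0.1]
force: [-0.2, -0.1, -0.6]
gripper_width: 21.7
gripper_force: 20.0
```

apply_moves:
  delta_pos:
    - [0.26, 0.98, 0]
    - [0.26, 0.98, 0]
    - [0.26, 0.98, 0]
    - [0.26, 0.98, 0]
  rot:
    - [0, 0, 0]
    - [0, 0, 0]
    - [0, 0, 0]
    - [0, 0, 0]
  hand: [0, 0, 0, 0]

```text
time_s: 5.15
ee_pos: [528.1, -6.1, 205.5]
ee_rot: [-179.9, 0.1, 0.2]
force: [0.5, -0.6, -0.2]
gripper_width: 21.7
gripper_force: 20.0
```

apply_moves:
  delta_pos:
    - [0.26, 0.98, 0]
    - [0.26, 0.98, 0]
    - [0.26, 0.98, 0]
    - [0.26, 0.98, 0]
    - [0.26, 0.98, 0]
  rot:
    - [0, 0, 0]
    - [0, 0, 0]
    - [0, 0, 0]
    - [0, 0, 0]
    - [0, 0, 0]
  hand: [0, 0, 0, 0, 0]

```text
time_s: 5.57
ee_pos: [558.3, 107.3, 205.2]
ee_rot: [179.9, 0.1, 0.1]
force: [0.2, -0.5, 0.1]
gripper_width: 21.7
gripper_force: 20.0
```

```bash
python3 - <<'E'
from h import *
s=env.state();p=viewer.grab_frame("wrist");save(p,"w2");print(s["ee_pos"],s["ee_rot"])
for q,z in dict(tray_floor=150,tray_hinge=146,tray_handle=165,tub_floor=69,wheel_axis=85,wheel_knob=115,pin_guide=113,wheel_notch=85).items():
    for r in spotter.landmark_of(p,q)[:1]: print(q,round(r["score"],2),np.round(r["position"]),wat(p,s,r["position"],z).round(1))
for r in spotter.trace(p,"blank2"):
    ys,xs=np.nonzero(r["mask"]); print(round(r["score"],2),xs.mean().round(),ys.mean().round(),wat(p,s,[xs.mean(),ys.mean()],160).round(1))
E
```

```text
[558.28691856 107.33173118 205.22144287] [1.79905213e+02 1.47144407e-01 9.34177423e-02]
tray_floor 0.72 [257. 203.] [593.6 144.6 150. ]
tray_hinge 0.9 [174. 204.] [593.4 201.6 146. ]
tray_handle 0.92 [457. 215.] [589.8  23.2 165. ]
wheel_axis 0.16 [590. 244.] [ 551.  -161.1   85. ]
wheel_knob 0.9 [580. 243.] [ 560.  -121.3  115. ]
pin_guide 0.67 [558. 140.] [645.  -86.4 113. ]
wheel_notch 0.64 [612. 175.] [ 621.8 -181.9   85. ]
0.88 183.0 256.0 [561.8 192.3 160. ]
0.65 615.0 173.0 [ 624.3 -111.   160. ]
0.65 321.0 282.0 [546.2 105.2 160. ]
0.63 634.0 262.0 [ 554.8 -151.3  160. ]
0.62 195.0 141.0 [633.3 180.5 160. ]
0.58 602.0 247.0 [ 568.4 -106.   160. ]
```

View pics/w2.png

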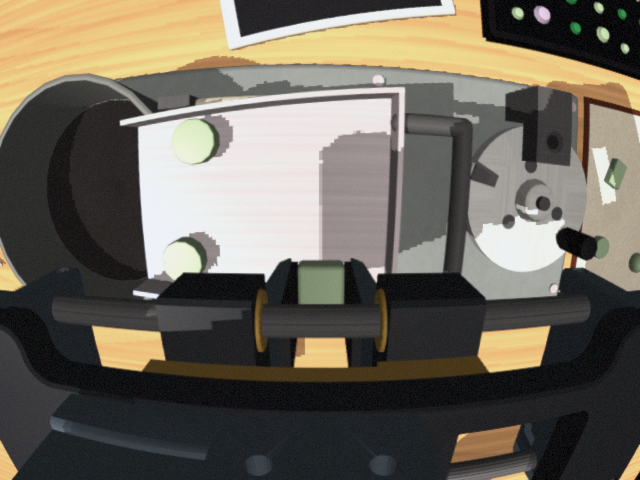

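apply_moves:
  delta_pos:
    - [0, -0.01, -0.4167]
    - [0, -0.01, -0.4167]
    - [0, -0.01, -0.4167]
    - [0, -0.01, -0.4167]
    - [0, -0.01, -0.4167]
    - [0, -0.01, -0.4167]
    - [0, -0.01, -0.4167]
    - [0, -0.01, -0.2]
    - [0, 0, 0]
    - [0, 0, 0]
  rot:
    - [0, 0, 0]
    - [0, 0, 0]
    - [0, 0, 0]
    - [0, 0, 0]
    - [0, 0, 0]
    - [0, 0, 0]
    - [0, 0, 0]
    - [0, 0, 0]
    - [0, 0, 0]
    - [0, 0, 0]
  hand: [0, 0, 0, 0, 0.42, 0.42, 0.42, 0.42, 0.42, 0.42]

```text
time_s: 6.9
ee_pos: [561.1, 108.1, 212.2]
ee_rot: [-179.9, -0.6, -0.1]
force: [0.6, 1.2, -0.0]
gripper_width: 38.6
gripper_force: 0.0
```

```bash
cat > look.py <<'E'
from h import *
import sys
s=env.state();print(s["time_s"],s["ee_pos"].round(1))
p=viewer.grab_frame("top"); w=viewer.grab_frame("wrist")
P=eval(sys.argv[1])
for X in P:
    try: print("top",seg(p,X))
    except Exception as e: print(X,"none",e)
for r in spotter.trace(w,"blank2"):
    ys,xs=np.nonzero(r["mask"]);c=[xs.mean(),ys.mean()]
    if r["score"]>.4: print("wrist",round(r["score"],2),"tray",wat(w,s,c,158)[:2].round(),"pad",wat(w,s,c,10)[:2].round())
E
python3 look.py "[(624,-260),(505,-438),(506,-333),(420,-273),(531,-245)]"
```

```text
6.9 [561.1 108.1 212.2]
top (array([ 624.5, -258. ]), array([35., 22.], dtype=float32), 152, 150)
top (array([ 506.4, -438.9]), array([26., 25.], dtype=float32), 116, 116)
top (array([ 507.3, -332.7]), array([26., 24.], dtype=float32), 178, 136)
top (array([ 410.8, -267. ]), array([56., 32.], dtype=float32), 157, 150)
top (array([ 531.4, -244.4]), array([28., 27.], dtype=float32), 35, 174)
wrist 0.79 tray [558. 104.] pad [513. 103.]
wrist 0.7 tray [635. 182.] pad [640. 232.]
wrist 0.66 tray [ 626. -118.] pad [ 625. -264.]
wrist 0.6 tray [ 554. -159.] pad [ 507. -332.]
wrist 0.56 tray [563. 194.] pad [521. 251.]
wrist 0.5 tray [ 568. -111.] pad [ 530. -253.]
wrist 0.5 tray [596. -33.] pad [ 576. -123.]
```

apply_moves:
  delta_pos:
    - [0.18, -0.95, 0]
    - [0.18, -0.95, 0]
    - [0.18, -0.95, 0]
    - [0.18, -0.95, 0]
  rot:
    - [0, 0, 0]
    - [0, 0, 0]
    - [0, 0, 0]
    - [0, 0, 0]
  hand: [0.5, 0.5, 0.5, 0.5]

```text
time_s: 7.38
ee_pos: [580.0, -11.8, 205.5]
ee_rot: [179.8, 0.1, -0.3]
force: [0.5, 0.7, 0.4]
gripper_width: 45.6
gripper_force: 0.0
```

apply_moves:
  delta_pos:
    - [0.18, -0.95, 0]
    - [0.18, -0.95, 0]
    - [0.18, -0.95, 0]
    - [0.18, -0.95, 0]
  rot:
    - [0, 0, -0.15]
    - [0, 0, -0.3]
    - [0, 0, -0.3]
    - [0, 0, -0.3]
  hand: [0.5, 0.5, 0.5, 0.5]

```text
time_s: 7.72
ee_pos: [601.7, -125.7, 205.3]
ee_rot: [179.8, 0.0, -26.4]
force: [0.8, 0.6, 0.2]
gripper_width: 45.8
gripper_force: 0.0
```

apply_moves:
  delta_pos:
    - [0.1875, -1, -0.8]
    - [0.1875, -1, -0.8]
    - [0.1875, -1, -0.8]
    - [0.1875, -1, -0.8]
    - [0.1875, -1, -0.8]
    - [0.1875, -1, -0.8]
  rot:
    - [0, 0, 0]
    - [0, 0, 0]
    - [0, 0, 0]
    - [0, 0, 0]
    - [0, 0, 0]
    - [0, 0, 0]
  hand: [0.5, 0.5, 0.5, 0.5, 0.5, 0.5]

```text
time_s: 8.22
ee_pos: [622.5, -240.5, 108.1]
ee_rot: [-180.0, 0.3, -26.0]
force: [-0.0, -0.5, 0.4]
gripper_width: 45.3
gripper_force: 0.0
```

```bash
python3 look.py "[(624,-260),(420,-273)]"; python3 -c "
from h import *
print(env.state()['ee_rot']);save(viewer.grab_frame('wrist'),'w3')"
```

```text
8.2167 [ 622.5 -240.5  108.1]
top (array([ 627.2, -260. ]), array([102.,  39.], dtype=float32), 67, 64)
top (array([ 423.1, -256.4]), array([82., 58.], dtype=float32), 179, 165)
wrist 0.77 tray [ 656. -268.] pad [ 622. -263.]
wrist 0.56 tray [ 605. -349.] pad [ 508. -442.]
wrist 0.51 tray [ 613. -257.] pad [ 526. -238.]
[-1.79973328e+02 -4.04226404e-02 -2.57920623e+01]
```

View pics/w3.png

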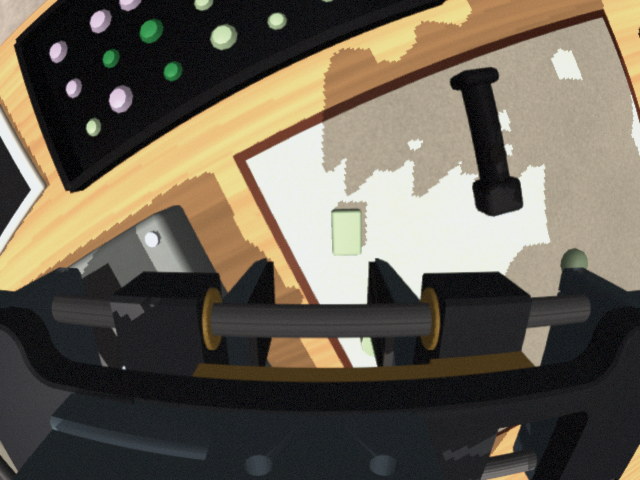

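apply_moves:
  delta_pos:
    - [-0.008, -0.175, -0.1]
    - [-0.008, -0.175, -0.867]
    - [-0.008, -0.175, -0.867]
    - [-0.008, -0.175, -0.867]
    - [-0.008, -0.175, -0.867]
    - [-0.008, -0.175, -0.867]
    - [-0.008, -0.175, -0.867]
    - [-0.008, -0.175, -0.867]
    - [-0.008, -0.175, -0.867]
    - [-0.008, -0.175, -0.867]
  rot:
    - [0, 0, 0]
    - [0, 0, 0]
    - [0, 0, 0]
    - [0, 0, 0]
    - [0, 0, 0]
    - [0, 0, 0]
    - [0, 0, 0]
    - [0, 0, 0]
    - [0, 0, 0]
    - [0, 0, 0]
  hand: [0.5, 0.5, 0.5, 0.5, 0.5, 0, 0, 0, 0, 0]

```text
time_s: 9.25
ee_pos: [623.7, -261.5, 8.3]
ee_rot: [-180.0, -0.1, -25.8]
force: [-0.2, 1.3, 3.2]
gripper_width: 21.9
gripper_force: 20.0
```

apply_moves:
  delta_pos:
    - [0, 0, 0]
    - [0, 0, 0.35]
    - [0, 0.1, 0.7]
    - [0, 1, 1]
    - [0, 1, 1]
    - [0, 1, 1]
    - [0, 1, 1]
  rot:
    - [0, 0, 0]
    - [0, 0, 0]
    - [0, 0, 0]
    - [0, 0, 0]
    - [0, 0, 0]
    - [0, 0, 0]
    - [0, 0, 0]
  hand: [0, 0, 0, 0, 0, 0, 0]

```text
time_s: 9.83
ee_pos: [624.0, -136.6, 129.8]
ee_rot: [-179.8, -0.2, -25.6]
force: [-1.0, -0.2, -1.1]
gripper_width: 22.0
gripper_force: 20.0
```

apply_moves:
  delta_pos:
    - [0, 0.2, 0.3]
    - [0, 0.5, 0.667]
    - [0, 1, 0.667]
    - [0, 1, 0.667]
    - [0, 1, 0.667]
  rot:
    - [0, 0, 0.15]
    - [0, 0, 0.3]
    - [0, 0, 0.3]
    - [0, 0, 0.3]
    - [0, 0, 0.3]
  hand: [0, 0, 0, 0, 0]

```text
time_s: 10.25
ee_pos: [623.6, -17.0, 208.7]
ee_rot: [-179.9, -0.2, 0.3]
force: [0.5, 0.1, -0.6]
gripper_width: 22.3
gripper_force: 20.0
```

apply_moves:
  delta_pos:
    - [0.075, 1, 0]
    - [0.075, 1, 0]
    - [0.075, 1, 0]
    - [0.075, 1, 0]
    - [0.075, 1, 0]
  rot:
    - [0, 0, 0]
    - [0, 0, 0]
    - [0, 0, 0]
    - [0, 0, 0]
    - [0, 0, 0]
  hand: [0, 0, 0, 0, 0]

```text
time_s: 10.67
ee_pos: [631.9, 99.1, 206.0]
ee_rot: [179.9, 0.1, 0.1]
force: [-0.3, -0.5, 0.2]
gripper_width: 22.0
gripper_force: 20.0
```

apply_moves:
  delta_pos:
    - [0, 0.06, -0.25]
    - [0, 0.06, -0.4167]
    - [0, 0.06, -0.4167]
    - [0, 0.06, -0.4167]
    - [0, 0.06, -0.4167]
    - [0, 0.06, -0.4167]
    - [0, 0.06, -0.4167]
    - [0, 0.06, -0.2]
    - [0, 0.06, 0]
    - [0, 0.06, 0]
  rot:
    - [0, 0, 0]
    - [0, 0, 0]
    - [0, 0, 0]
    - [0, 0, 0]
    - [0, 0, 0]
    - [0, 0, 0]
    - [0, 0, 0]
    - [0, 0, 0]
    - [0, 0, 0]
    - [0, 0, 0]
  hand: [0, 0, 0, 0, 0.42, 0.42, 0.42, 0.42, 0.42, 0.42]

```text
time_s: 11.5
ee_pos: [634.8, 105.8, 212.9]
ee_rot: [-179.9, -0.6, -0.1]
force: [0.7, 0.1, 0.9]
gripper_width: 38.8
gripper_force: 0.0
```

```bash
python3 look.py "[(505,-438),(506,-333),(420,-273),(531,-245)]"; python3 -c "
from h import *
show('side')
p=show('top')"
```

```text
11.5 [634.8 105.8 212.9]
top (array([ 506.2, -438.9]), array([26., 24.], dtype=float32), 90, 114)
top (array([ 507.5, -332.9]), array([25., 24.], dtype=float32), 163, 121)
top (array([ 420.4, -272.8]), array([26., 25.], dtype=float32), 69, 36)
top (array([ 531.3, -244.3]), array([28., 27.], dtype=float32), 180, 153)
wrist 0.93 tray [632. 102.] pad [587. 100.]
wrist 0.91 tray [566. 104.] pad [479. 105.]
wrist 0.66 tray [636. 182.] pad [594. 232.]
side 0.76 [575.  97.] size 39 31 long-axis 97
side 0.64 [657.  -9.] size 39 29 long-axis 7
side 0.64 [571.  -7.] size 40 34 long-axis 0
side 0.52 [ 529. -245.] size 36 26 long-axis 95
side 0.49 [662.  82.] size 39 33 long-axis 138
side 0.48 [ 505. -331.] size 32 27 long-axis 94
side 0.39 [ 504. -439.] size 27 20 long-axis 94
top 0.65 [ 530. -243.] size 31 28 long-axis 135
top 0.65 [ 420. -272.] size 27 26 long-axis 71
top 0.49 [ 507. -332.] size 27 26 long-axis 134
top 0.49 [ 643. -387.] size 117 36 long-axis 170
top 0.4 [ 506. -439.] size 23 20 long-axis 90
```

apply_moves:
  delta_pos:
    - [-0.4427, -0.79, 0]
    - [-0.4427, -0.79, 0]
    - [-0.4427, -0.79, 0]
    - [-0.4427, -0.79, 0]
  rot:
    - [0, 0, 0]
    - [0, 0, 0]
    - [0, 0, 0]
    - [0, 0, 0]
  hand: [0.55, 0.55, 0.55, 0.55]

```text
time_s: 12.18
ee_pos: [576.0, 7.1, 206.5]
ee_rot: [179.9, 0.2, -0.3]
force: [-0.0, 0.4, -1.2]
gripper_width: 50.0
gripper_force: 0.0
```

apply_moves:
  delta_pos:
    - [-0.4427, -0.79, 0]
    - [-0.4427, -0.79, 0]
    - [-0.4427, -0.79, 0]
    - [-0.4427, -0.79, 0]
  rot:
    - [0, 0, 0]
    - [0, 0, -0.1]
    - [0, 0, -0.233]
    - [0, 0, -0.233]
  hand: [0.55, 0.55, 0.55, 0.55]

```text
time_s: 12.52
ee_pos: [523.5, -87.0, 206.6]
ee_rot: [179.9, 0.1, -20.6]
force: [-0.8, 0.6, -0.0]
gripper_width: 50.0
gripper_force: 0.0
```

apply_moves:
  delta_pos:
    - [-0.4427, -0.79, -0.4]
    - [-0.4427, -0.79, -0.4]
    - [-0.4427, -0.79, -0.4]
    - [-0.4427, -0.79, -0.4]
  rot:
    - [0, 0, 0]
    - [0, 0, 0]
    - [0, 0, 0]
    - [0, 0, 0]
  hand: [0.55, 0.55, 0.55, 0.55]

```text
time_s: 12.85
ee_pos: [468.4, -181.3, 155.8]
ee_rot: [179.9, 0.4, -20.3]
force: [-1.4, 0.1, -0.1]
gripper_width: 50.3
gripper_force: 0.0
```

apply_moves:
  delta_pos:
    - [-0.4427, -0.79, -0.6]
    - [-0.4427, -0.79, -0.6]
    - [-0.4427, -0.79, -0.6]
    - [-0.4427, -0.79, -0.6]
    - [-0.4427, -0.79, -0.6]
    - [-0.4427, -0.79, -0.6]
  rot:
    - [0, 0, 0]
    - [0, 0, 0]
    - [0, 0, 0]
    - [0, 0, 0]
    - [0, 0, 0]
    - [0, 0, 0]
  hand: [0.55, 0.55, 0.55, 0.55, 0.55, 0.55]

```text
time_s: 13.35
ee_pos: [420.5, -273.2, 87.2]
ee_rot: [-180.0, -0.0, -20.1]
force: [1.3, 0.1, 1.0]
gripper_width: 50.1
gripper_force: 0.0
```

```bash
python3 look.py "[]"; python3 -c "
from h import *
s=env.state();p=viewer.grab_frame('wrist');
for r in spotter.trace(p,'blank3'):
    ys,xs=np.nonzero(r['mask']);
    print(round(r['score'],2),wat(p,s,[xs.mean(),ys.mean()],12).round(),cv2.minAreaRect(np.stack([xs,ys],1).astype(np.float32)),s['ee_rot'][2])"
```

```text
13.35 [ 420.5 -273.2   87.2]
wrist 0.95 tray [ 492. -313.] pad [ 504. -335.]
wrist 0.85 tray [ 491. -356.] pad [ 503. -442.]
wrist 0.6 tray [ 456. -289.] pad [ 416. -275.]
wrist 0.58 tray [ 501. -278.] pad [ 527. -247.]
0.89 [ 504. -440.   12.] ((498.25, 66.74998474121094), (38.18376159667969, 34.64822769165039), 45.0) -19.993018227035783
0.88 [ 417. -275.   12.] ((322.5, 255.0), (38.0, 35.0), 90.0) -19.993018227035783
0.87 [ 505. -334.   12.] ((362.0, 105.5), (41.0, 42.0), 90.0) -19.993018227035783
0.6 [ 528. -247.   12.] ((226.50003051757812, 119.00000762939453), (41.719295501708984, 40.305084228515625), 45.0) -19.993018227035783
0.47 [ 572. -102.   12.] ((69.0, 145.0), (290.0, 138.0), 90.0) -19.993018227035783
```

apply_moves:
  delta_pos:
    - [-0.012, 0, -0.3]
    - [-0.012, 0, -0.667]
    - [-0.012, 0, -0.667]
    - [-0.012, 0, -0.667]
    - [-0.012, 0, -0.667]
    - [-0.012, 0, -0.667]
    - [-0.012, 0, -0.667]
    - [-0.012, 0, -0.667]
    - [-0.012, 0, -0.667]
    - [-0.012, 0, -0.667]
  rot:
    - [0, 0, 0]
    - [0, 0, 0]
    - [0, 0, 0]
    - [0, 0, 0]
    - [0, 0, 0]
    - [0, 0, 0]
    - [0, 0, 0]
    - [0, 0, 0]
    - [0, 0, 0]
    - [0, 0, 0]
  hand: [0.55, 0.55, 0.55, 0.55, 0, 0, 0, 0, 0, 0]

```text
time_s: 14.43
ee_pos: [418.4, -273.7, 7.9]
ee_rot: [180.0, -0.1, -20.1]
force: [-0.7, 0.6, 6.2]
gripper_width: 23.9
gripper_force: 20.0
```

apply_moves:
  delta_pos:
    - [0, 0, 0]
    - [0, 0, 0.35]
    - [0.1, 0.2, 0.7]
    - [0.3667, 0.79, 1]
    - [0.3667, 0.79, 1]
    - [0.3667, 0.79, 1]
  rot:
    - [0, 0, 0]
    - [0, 0, 0]
    - [0, 0, 0]
    - [0, 0, 0]
    - [0, 0, 0]
    - [0, 0, 0]
  hand: [0, 0, 0, 0, 0, 0]

```text
time_s: 14.93
ee_pos: [465.2, -176.1, 130.4]
ee_rot: [-179.9, -0.4, -20.0]
force: [0.9, -0.0, 0.2]
gripper_width: 23.8
gripper_force: 20.0
```

apply_moves:
  delta_pos:
    - [0.3667, 0.79, 0.667]
    - [0.3667, 0.79, 0.667]
    - [0.3667, 0.79, 0.667]
    - [0.3667, 0.79, 0.667]
  rot:
    - [0, 0, 0.1]
    - [0, 0, 0.233]
    - [0, 0, 0.233]
    - [0, 0, 0.233]
  hand: [0, 0, 0, 0]

```text
time_s: 15.27
ee_pos: [509.8, -80.9, 211.0]
ee_rot: [-180.0, -0.5, 0.3]
force: [0.7, -0.3, -0.1]
gripper_width: 24.1
gripper_force: 20.0
```

apply_moves:
  delta_pos:
    - [0.3667, 0.79, 0]
    - [0.3667, 0.79, 0]
    - [0.3667, 0.79, 0]
    - [0.3667, 0.79, 0]
  rot:
    - [0, 0, 0]
    - [0, 0, 0]
    - [0, 0, 0]
    - [0, 0, 0]
  hand: [0, 0, 0, 0]

```text
time_s: 15.6
ee_pos: [551.2, 13.7, 205.9]
ee_rot: [-179.9, 0.0, 0.1]
force: [-0.4, 0.6, -0.9]
gripper_width: 23.8
gripper_force: 20.0
```

apply_moves:
  delta_pos:
    - [0.3667, 0.79, 0]
    - [0.3667, 0.79, 0]
    - [0.3667, 0.79, 0]
    - [0.3667, 0.79, 0]
    - [0.3667, 0.79, 0]
  rot:
    - [0, 0, 0]
    - [0, 0, 0]
    - [0, 0, 0]
    - [0, 0, 0]
    - [0, 0, 0]
  hand: [0, 0, 0, 0, 0]

```text
time_s: 16.02
ee_pos: [593.6, 105.0, 205.8]
ee_rot: [179.9, 0.1, -0.0]
force: [0.0, -1.2, 0.3]
gripper_width: 23.9
gripper_force: 20.0
```

apply_moves:
  delta_pos:
    - [0, 0, -0.25]
    - [0, 0, -0.4167]
    - [0, 0, -0.4167]
    - [0, 0, -0.4167]
    - [0, 0, -0.4167]
    - [0, 0, -0.4167]
    - [0, 0, -0.4167]
    - [0, 0, -0.2]
    - [0, 0, 0]
    - [0, 0, 0]
  rot:
    - [0, 0, 0]
    - [0, 0, 0]
    - [0, 0, 0]
    - [0, 0, 0]
    - [0, 0, 0]
    - [0, 0, 0]
    - [0, 0, 0]
    - [0, 0, 0]
    - [0, 0, 0]
    - [0, 0, 0]
  hand: [0, 0, 0, 0, 0.43, 0.43, 0.43, 0.43, 0.43, 0.43]

```text
time_s: 16.85
ee_pos: [596.9, 106.0, 212.6]
ee_rot: [-179.9, -0.6, -0.1]
force: [0.8, 0.8, 0.9]
gripper_width: 39.3
gripper_force: 0.0
```

```bash
python3 look.py "[(505,-438),(506,-333),(531,-245)]"
```

```text
16.85 [596.9 106.  212.6]
top (array([ 506.4, -438.8]), array([26., 25.], dtype=float32), 88, 109)
top (array([ 507.4, -333.2]), array([26., 24.], dtype=float32), 134, 137)
top (array([ 531.4, -244.4]), array([27., 27.], dtype=float32), 27, 27)
wrist 0.83 tray [563. 104.] pad [498. 104.]
wrist 0.78 tray [632. 102.] pad [612. 100.]
wrist 0.7 tray [ 571. -162.] pad [ 511. -336.]
wrist 0.68 tray [ 587. -111.] pad [ 538. -251.]
wrist 0.58 tray [634. 182.] pad [616. 233.]
```

apply_moves:
  delta_pos:
    - [-0.1333, -0.7325, 0]
    - [-0.1333, -0.7325, 0]
    - [-0.1333, -0.7325, 0]
    - [-0.1333, -0.7325, 0]
  rot:
    - [0, 0, 0]
    - [0, 0, 0]
    - [0, 0, 0]
    - [0, 0, 0]
  hand: [0.55, 0.55, 0.55, 0.55]

```text
time_s: 17.33
ee_pos: [576.9, 15.6, 206.0]
ee_rot: [180.0, 0.1, -0.3]
force: [0.4, 0.8, 0.3]
gripper_width: 50.3
gripper_force: 0.0
```

apply_moves:
  delta_pos:
    - [-0.1333, -0.7325, 0]
    - [-0.1333, -0.7325, 0]
    - [-0.1333, -0.7325, 0]
    - [-0.1333, -0.7325, 0]
  rot:
    - [0, 0, 0]
    - [0, 0, 0]
    - [0, 0, 0]
    - [0, 0, 0]
  hand: [0.55, 0.55, 0.55, 0.55]

```text
time_s: 17.67
ee_pos: [561.7, -71.1, 206.4]
ee_rot: [-180.0, 0.1, -0.2]
force: [0.1, 0.1, 0.5]
gripper_width: 50.2
gripper_force: 0.0
```

apply_moves:
  delta_pos:
    - [-0.1333, -0.7325, 0]
    - [-0.1333, -0.7325, 0]
    - [-0.1333, -0.7325, 0]
    - [-0.1333, -0.7325, 0]
  rot:
    - [0, 0, 0]
    - [0, 0, 0]
    - [0, 0, 0]
    - [0, 0, 0]
  hand: [0.55, 0.55, 0.55, 0.55]

```text
time_s: 18.0
ee_pos: [546.3, -158.2, 206.5]
ee_rot: [-180.0, 0.0, -0.2]
force: [0.5, 1.1, -0.5]
gripper_width: 50.3
gripper_force: 0.0
```

apply_moves:
  delta_pos:
    - [-0.1333, -0.7325, 0]
    - [-0.1333, -0.7325, -0.4]
    - [-0.1333, -0.7325, -1]
    - [-0.1333, -0.7325, -1]
    - [-0.1333, -0.7325, -1]
    - [-0.1333, -0.7325, -1]
    - [-0.1333, -0.7325, -1]
  rot:
    - [0, 0, 0]
    - [0, 0, 0]
    - [0, 0, 0]
    - [0, 0, 0]
    - [0, 0, 0]
    - [0, 0, 0]
    - [0, 0, 0]
  hand: [0.55, 0.55, 0.55, 0.55, 0.55, 0.55, 0.55]

```text
time_s: 18.58
ee_pos: [531.6, -244.6, 87.9]
ee_rot: [-180.0, -0.1, 0.0]
force: [0.0, 0.4, 0.5]
gripper_width: 50.4
gripper_force: 0.0
```

```bash
python3 look.py "[]"
```

```text
18.5833 [ 531.6 -244.6   87.9]
wrist 0.94 tray [ 570. -246.] pad [ 527. -246.]
wrist 0.88 tray [ 562. -279.] pad [ 510. -327.]
wrist 0.77 tray [ 561. -323.] pad [ 506. -436.]
```

apply_moves:
  delta_pos:
    - [-0.008, 0, -0.3]
    - [-0.008, 0, -0.633]
    - [-0.008, 0, -0.633]
    - [-0.008, 0, -0.633]
    - [-0.008, 0, -0.633]
    - [-0.008, 0, -0.633]
    - [-0.008, 0, -0.633]
    - [-0.008, 0, -0.633]
    - [-0.008, 0, -0.633]
    - [-0.008, 0, -0.633]
  rot:
    - [0, 0, 0]
    - [0, 0, 0]
    - [0, 0, 0]
    - [0, 0, 0]
    - [0, 0, 0]
    - [0, 0, 0]
    - [0, 0, 0]
    - [0, 0, 0]
    - [0, 0, 0]
    - [0, 0, 0]
  hand: [0.55, 0.55, 0.55, 0.55, 0, 0, 0, 0, 0, 0]

```text
time_s: 19.57
ee_pos: [530.4, -246.5, 13.0]
ee_rot: [179.9, -0.2, -0.1]
force: [-0.5, 0.6, 6.5]
gripper_width: 26.4
gripper_force: 20.0
```

apply_moves:
  delta_pos:
    - [0, 0, 0]
    - [0, 0, 0.35]
    - [0, 0, 1]
    - [0, 0, 1]
    - [0, 0, 1]
    - [0, 0, 1]
  rot:
    - [0, 0, 0]
    - [0, 0, 0]
    - [0, 0, 0]
    - [0, 0, 0]
    - [0, 0, 0]
    - [0, 0, 0]
  hand: [0, 0, 0, 0, 0, 0]

```text
time_s: 20.07
ee_pos: [530.5, -246.7, 134.1]
ee_rot: [179.8, -0.3, -0.1]
force: [-0.6, -0.1, -0.8]
gripper_width: 26.7
gripper_force: 20.0
```

apply_moves:
  delta_pos:
    - [0.27, 0.3, 0.65]
    - [0.27, 1, 0.65]
    - [0.27, 1, 0.65]
    - [0.27, 1, 0.65]
    - [0.27, 1, 0.65]
  rot:
    - [0, 0, 0]
    - [0, 0, 0]
    - [0, 0, 0]
    - [0, 0, 0]
    - [0, 0, 0]
  hand: [0, 0, 0, 0, 0]

```text
time_s: 20.48
ee_pos: [562.7, -121.4, 210.2]
ee_rot: [-179.9, -0.1, 0.2]
force: [-0.7, 0.0, 0.0]
gripper_width: 26.0
gripper_force: 20.0
```

apply_moves:
  delta_pos:
    - [0.194, 0.75, 0]
    - [0.194, 0.75, 0]
    - [0.194, 0.75, 0]
    - [0.194, 0.75, 0]
  rot:
    - [0, 0, 0]
    - [0, 0, 0]
    - [0, 0, 0]
    - [0, 0, 0]
  hand: [0, 0, 0, 0]

```text
time_s: 20.82
ee_pos: [584.4, -33.9, 207.2]
ee_rot: [-180.0, 0.2, 0.1]
force: [0.1, -1.1, -1.5]
gripper_width: 26.5
gripper_force: 20.0
```

apply_moves:
  delta_pos:
    - [0.194, 0.75, 0]
    - [0.194, 0.75, 0]
    - [0.194, 0.75, 0]
    - [0.194, 0.75, 0]
  rot:
    - [0, 0, 0]
    - [0, 0, 0]
    - [0, 0, 0]
    - [0, 0, 0]
  hand: [0, 0, 0, 0]

```text
time_s: 21.15
ee_pos: [608.0, 54.8, 207.7]
ee_rot: [180.0, 0.1, 0.1]
force: [0.1, -0.1, -1.2]
gripper_width: 26.2
gripper_force: 20.0
```

apply_moves:
  delta_pos:
    - [0.194, 0.75, 0]
    - [0.194, 0.75, 0]
    - [0.194, 0.75, 0]
    - [0.194, 0.75, 0]
    - [0.194, 0.75, 0]
    - [0.194, 0.75, 0]
  rot:
    - [0, 0, 0]
    - [0, 0, 0]
    - [0, 0, 0]
    - [0, 0, 0]
    - [0, 0, 0]
    - [0, 0, 0]
  hand: [0, 0, 0, 0, 0, 0]

```text
time_s: 21.65
ee_pos: [630.9, 141.3, 208.7]
ee_rot: [179.9, 0.1, -0.2]
force: [1.2, -0.0, -0.1]
gripper_width: 26.0
gripper_force: 20.0
```

```bash
python3 look.py "[(505,-438),(506,-333)]"
```

```text
21.65 [630.9 141.3 208.7]
top (array([ 506.2, -439. ]), array([26., 25.], dtype=float32), 134, 124)
top (array([ 507.3, -332.8]), array([27., 23.], dtype=float32), 160, 146)
wrist 0.92 tray [636. 101.] pad [594.  76.]
wrist 0.73 tray [614. 139.] pad [558. 139.]
wrist 0.64 tray [634. 181.] pad [591. 208.]
```

apply_moves:
  delta_pos:
    - [0, 0, -0.2]
    - [0, 0, -0.333]
    - [0, 0, -0.333]
    - [0, 0, -0.333]
    - [0, 0, -0.333]
    - [0, 0, -0.333]
    - [0, 0, -0.333]
    - [0, 0, -0.333]
    - [0, 0, 0]
    - [0, 0, 0]
  rot:
    - [0, 0, 0]
    - [0, 0, 0]
    - [0, 0, 0]
    - [0, 0, 0]
    - [0, 0, 0]
    - [0, 0, 0]
    - [0, 0, 0]
    - [0, 0, 0]
    - [0, 0, 0]
    - [0, 0, 0]
  hand: [0, 0, 0, 0, 0.5, 0.5, 0.5, 0.5, 0.5, 0.5]

```text
time_s: 22.63
ee_pos: [634.5, 144.7, 215.6]
ee_rot: [-179.9, -0.6, -0.1]
force: [0.5, -0.1, 2.1]
gripper_width: 45.7
gripper_force: 0.0
```

```bash
python3 look.py "[(505,-438),(506,-333)]"
```

```text
22.6333 [634.5 144.7 215.6]
top (array([ 506.1, -438.8]), array([26., 25.], dtype=float32), 78, 116)
top (array([ 507.3, -332.8]), array([25., 25.], dtype=float32), 178, 114)
wrist 0.98 tray [630. 142.] pad [585. 141.]
wrist 0.69 tray [640. 101.] pad [601.  74.]
wrist 0.69 tray [564. 110.] pad [477.  90.]
wrist 0.59 tray [637. 181.] pad [597. 205.]
```

apply_moves:
  delta_pos:
    - [-0.2612, -0.9958, 0]
    - [-0.2612, -0.9958, 0]
    - [-0.2612, -0.9958, 0]
    - [-0.2612, -0.9958, 0]
  rot:
    - [0, 0, 0]
    - [0, 0, 0]
    - [0, 0, 0]
    - [0, 0, 0]
  hand: [0.55, 0.55, 0.55, 0.55]

```text
time_s: 23.12
ee_pos: [597.5, 18.6, 208.2]
ee_rot: [179.8, 0.2, -0.3]
force: [-1.0, 0.3, 0.1]
gripper_width: 50.2
gripper_force: 0.0
```

apply_moves:
  delta_pos:
    - [-0.2612, -0.9958, 0]
    - [-0.2612, -0.9958, 0]
    - [-0.2612, -0.9958, 0]
    - [-0.2612, -0.9958, 0]
  rot:
    - [0, 0, 0]
    - [0, 0, 0]
    - [0, 0, 0]
    - [0, 0, 0]
  hand: [0.55, 0.55, 0.55, 0.55]

```text
time_s: 23.45
ee_pos: [566.5, -100.6, 208.3]
ee_rot: [179.8, 0.2, -0.4]
force: [0.0, -0.1, 0.3]
gripper_width: 50.1
gripper_force: 0.0
```

apply_moves:
  delta_pos:
    - [-0.2612, -0.9958, 0]
    - [-0.2612, -0.9958, 0]
    - [-0.2612, -0.9958, 0]
    - [-0.2612, -0.9958, 0]
  rot:
    - [0, 0, 0]
    - [0, 0, 0]
    - [0, 0, 0]
    - [0, 0, 0]
  hand: [0.55, 0.55, 0.55, 0.55]

```text
time_s: 23.78
ee_pos: [535.6, -219.9, 208.2]
ee_rot: [179.8, 0.1, -0.4]
force: [0.7, -0.1, 0.4]
gripper_width: 50.1
gripper_force: 0.0
```

apply_moves:
  delta_pos:
    - [-0.2612, -0.9958, -0.4]
    - [-0.2612, -0.9958, -1]
    - [-0.2612, -0.9958, -1]
    - [-0.2612, -0.9958, -1]
    - [-0.2612, -0.9958, -1]
    - [-0.2612, -0.9958, -1]
    - [-0.2612, -0.9958, -1]
  rot:
    - [0, 0, 0]
    - [0, 0, 0]
    - [0, 0, 0]
    - [0, 0, 0]
    - [0, 0, 0]
    - [0, 0, 0]
    - [0, 0, 0]
  hand: [0.55, 0.55, 0.55, 0.55, 0.55, 0.55, 0.55]

```text
time_s: 24.37
ee_pos: [506.6, -333.1, 89.1]
ee_rot: [-179.9, 0.0, -0.1]
force: [0.4, -0.1, -0.3]
gripper_width: 50.1
gripper_force: 0.0
```

```bash
python3 look.py "[]"
```

```text
24.3667 [ 506.6 -333.1   89.1]
wrist 0.86 tray [ 545. -378.] pad [ 504. -441.]
wrist 0.65 tray [ 545. -335.] pad [ 504. -335.]
```

apply_moves:
  delta_pos:
    - [-0.012, -0.008, -0.3]
    - [-0.012, -0.008, -0.7]
    - [-0.012, -0.008, -0.7]
    - [-0.012, -0.008, -0.7]
    - [-0.012, -0.008, -0.7]
    - [-0.012, -0.008, -0.7]
    - [-0.012, -0.008, -0.7]
    - [-0.012, -0.008, -0.7]
    - [-0.012, -0.008, -0.7]
    - [-0.012, -0.008, -0.7]
  rot:
    - [0, 0, 0]
    - [0, 0, 0]
    - [0, 0, 0]
    - [0, 0, 0]
    - [0, 0, 0]
    - [0, 0, 0]
    - [0, 0, 0]
    - [0, 0, 0]
    - [0, 0, 0]
    - [0, 0, 0]
  hand: [0.55, 0.55, 0.55, 0.55, 0, 0, 0, 0, 0, 0]

```text
time_s: 25.35
ee_pos: [505.2, -335.0, 6.1]
ee_rot: [180.0, -0.1, -0.1]
force: [-0.0, 2.0, 6.0]
gripper_width: 26.6
gripper_force: 20.0
```

apply_moves:
  delta_pos:
    - [0, 0, 0]
    - [0, 0, 0.35]
    - [0.1, 0.2, 0.8]
    - [0.1, 0.9, 1]
    - [0.1, 0.9, 1]
    - [0.1, 0.9, 1]
  rot:
    - [0, 0, 0]
    - [0, 0, 0]
    - [0, 0, 0]
    - [0, 0, 0]
    - [0, 0, 0]
    - [0, 0, 0]
  hand: [0, 0, 0, 0, 0, 0]

```text
time_s: 25.85
ee_pos: [517.1, -223.9, 127.6]
ee_rot: [-180.0, -0.2, 0.0]
force: [0.8, 0.0, -0.2]
gripper_width: 26.9
gripper_force: 20.0
```

apply_moves:
  delta_pos:
    - [0.05, 0.1, 0.35]
    - [0.15, 0.4, 0.7]
    - [0.15, 0.9, 0.7]
    - [0.15, 0.9, 0.7]
    - [0.15, 0.9, 0.7]
  rot:
    - [0, 0, 0]
    - [0, 0, 0]
    - [0, 0, 0]
    - [0, 0, 0]
    - [0, 0, 0]
  hand: [0, 0, 0, 0, 0]

```text
time_s: 26.27
ee_pos: [535.2, -114.5, 210.8]
ee_rot: [-179.9, -0.2, 0.2]
force: [0.5, 0.6, -1.6]
gripper_width: 26.6
gripper_force: 20.0
```

apply_moves:
  delta_pos:
    - [0.175, 0.8, 0]
    - [0.175, 0.8, 0]
    - [0.175, 0.8, 0]
    - [0.175, 0.8, 0]
  rot:
    - [0, 0, 0]
    - [0, 0, 0]
    - [0, 0, 0]
    - [0, 0, 0]
  hand: [0, 0, 0, 0]

```text
time_s: 26.6
ee_pos: [555.9, -20.3, 208.5]
ee_rot: [-180.0, 0.0, 0.1]
force: [-0.2, -0.4, 0.4]
gripper_width: 26.8
gripper_force: 20.0
```

apply_moves:
  delta_pos:
    - [0.175, 0.8, 0]
    - [0.175, 0.8, 0]
    - [0.175, 0.8, 0]
    - [0.175, 0.8, 0]
  rot:
    - [0, 0, 0]
    - [0, 0, 0]
    - [0, 0, 0]
    - [0, 0, 0]
  hand: [0, 0, 0, 0]

```text
time_s: 26.93
ee_pos: [577.1, 74.8, 208.4]
ee_rot: [-180.0, 0.0, 0.1]
force: [0.2, -0.5, -1.1]
gripper_width: 26.6
gripper_force: 20.0
```

apply_moves:
  delta_pos:
    - [0.175, 0.8, 0]
    - [0.175, 0.8, 0]
    - [0.175, 0.8, 0]
    - [0.175, 0.8, 0]
    - [0.175, 0.8, 0]
    - [0.175, 0.8, 0]
  rot:
    - [0, 0, 0]
    - [0, 0, 0]
    - [0, 0, 0]
    - [0, 0, 0]
    - [0, 0, 0]
    - [0, 0, 0]
  hand: [0, 0, 0, 0, 0, 0]

```text
time_s: 27.43
ee_pos: [597.3, 166.9, 208.8]
ee_rot: [179.9, 0.1, -0.1]
force: [-0.1, -0.0, -1.0]
gripper_width: 26.7
gripper_force: 20.0
```

```bash
python3 look.py "[(505,-438)]"; python3 -c "
from h import *
save(viewer.grab_frame('wrist'),'w4')"
```

```text
27.4333 [597.3 166.9 208.8]
top (array([ 506.2, -438.9]), array([26., 24.], dtype=float32), 90, 109)
wrist 0.98 tray [630. 142.] pad [607. 126.]
wrist 0.95 tray [631. 102.] pad [609.  60.]
wrist 0.9 tray [633. 181.] pad [612. 192.]
wrist 0.89 tray [598. 102.] pad [553.  60.]
wrist 0.83 tray [580. 165.] pad [524. 165.]
```

View pics/w4.png

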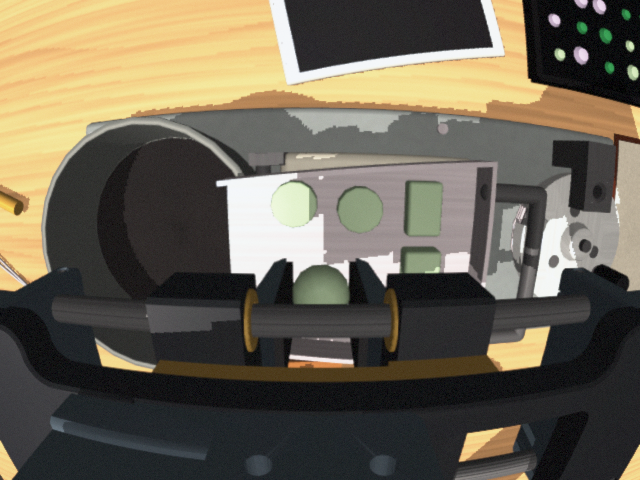

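The tray holds two discs at the back, the far tablet and the middle block. The held cabochon sits over a free gap at about (320,290).

apply_moves:
  delta_pos:
    - [0, 0, -0.25]
    - [0, 0, -0.44]
    - [0, 0, -0.44]
    - [0, 0, -0.44]
    - [0, 0, -0.44]
    - [0, 0, -0.44]
    - [0, 0, -0.44]
    - [0, 0, -0.2]
    - [0, 0, 0]
    - [0, 0, 0]
  rot:
    - [0, 0, 0]
    - [0, 0, 0]
    - [0, 0, 0]
    - [0, 0, 0]
    - [0, 0, 0]
    - [0, 0, 0]
    - [0, 0, 0]
    - [0, 0, 0]
    - [0, 0, 0]
    - [0, 0, 0]
  hand: [0, 0, 0, 0, 0.44, 0.44, 0.44, 0.44, 0.44, 0.44]

```text
time_s: 28.47
ee_pos: [600.5, 169.9, 215.3]
ee_rot: [-179.8, -0.6, -0.1]
force: [0.8, 0.2, 1.4]
gripper_width: 40.0
gripper_force: 0.0
```

```bash
python3 look.py "[(505,-438)]"
```

```text
28.4667 [600.5 169.9 215.3]
top (array([ 506.2, -439. ]), array([26., 25.], dtype=float32), 134, 121)
wrist 0.92 tray [597. 103.] pad [553.  61.]
wrist 0.9 tray [599. 167.] pad [557. 166.]
wrist 0.87 tray [631. 142.] pad [608. 126.]
wrist 0.7 tray [634. 182.] pad [614. 191.]
wrist 0.53 tray [572. 189.] pad [512. 204.]
```

apply_moves:
  delta_pos:
    - [-0.155, -1, 0]
    - [-0.155, -1, 0]
    - [-0.155, -1, 0]
    - [-0.155, -1, 0]
  rot:
    - [0, 0, 0]
    - [0, 0, 0]
    - [0, 0, 0]
    - [0, 0, 0]
  hand: [0.55, 0.55, 0.55, 0.55]

```text
time_s: 28.95
ee_pos: [576.9, 43.3, 207.9]
ee_rot: [179.8, 0.2, -0.3]
force: [0.2, 0.3, -1.1]
gripper_width: 49.9
gripper_force: 0.0
```

apply_moves:
  delta_pos:
    - [-0.155, -1, 0]
    - [-0.155, -1, 0]
    - [-0.155, -1, 0]
    - [-0.155, -1, 0]
  rot:
    - [0, 0, 0]
    - [0, 0, 0]
    - [0, 0, 0]
    - [0, 0, 0]
  hand: [0.55, 0.55, 0.55, 0.55]

```text
time_s: 29.28
ee_pos: [558.7, -76.3, 208.0]
ee_rot: [179.8, 0.2, -0.4]
force: [-0.7, 0.8, -0.2]
gripper_width: 49.9
gripper_force: 0.0
```

apply_moves:
  delta_pos:
    - [-0.155, -1, 0]
    - [-0.155, -1, 0]
    - [-0.155, -1, 0]
    - [-0.155, -1, 0]
  rot:
    - [0, 0, 0]
    - [0, 0, 0]
    - [0, 0, 0]
    - [0, 0, 0]
  hand: [0.55, 0.55, 0.55, 0.55]

```text
time_s: 29.62
ee_pos: [540.5, -196.1, 207.9]
ee_rot: [179.9, 0.1, -0.4]
force: [-0.2, 0.1, 0.2]
gripper_width: 50.2
gripper_force: 0.0
```

apply_moves:
  delta_pos:
    - [-0.155, -1, -0.3]
    - [-0.155, -1, -0.3]
    - [-0.155, -1, -0.3]
    - [-0.155, -1, -0.3]
  rot:
    - [0, 0, 0]
    - [0, 0, 0]
    - [0, 0, 0]
    - [0, 0, 0]
  hand: [0.55, 0.55, 0.55, 0.55]

```text
time_s: 29.95
ee_pos: [521.0, -315.2, 169.4]
ee_rot: [180.0, 0.3, -0.3]
force: [-0.3, 0.4, -0.4]
gripper_width: 50.3
gripper_force: 0.0
```

apply_moves:
  delta_pos:
    - [-0.155, -1, -0.7]
    - [-0.155, -1, -0.7]
    - [-0.155, -1, -0.7]
    - [-0.155, -1, -0.7]
    - [-0.155, -1, -0.7]
    - [-0.155, -1, -0.7]
  rot:
    - [0, 0, 0]
    - [0, 0, 0]
    - [0, 0, 0]
    - [0, 0, 0]
    - [0, 0, 0]
    - [0, 0, 0]
  hand: [0.55, 0.55, 0.55, 0.55, 0.55, 0.55]

```text
time_s: 30.45
ee_pos: [504.2, -429.8, 87.2]
ee_rot: [-179.8, 0.1, -0.2]
force: [0.4, 0.7, 0.1]
gripper_width: 49.7
gripper_force: 0.0
```

```bash
python3 look.py "[]"
```

```text
30.45 [ 504.2 -429.8   87.2]
wrist 0.85 tray [ 544. -436.] pad [ 504. -442.]
```

apply_moves:
  delta_pos:
    - [0.004, -0.083, -0.2]
    - [0.004, -0.083, -0.7]
    - [0.004, -0.083, -0.7]
    - [0.004, -0.083, -0.7]
    - [0.004, -0.083, -0.7]
    - [0.004, -0.083, -0.7]
    - [0.004, -0.083, -0.7]
    - [0.004, -0.083, -0.7]
    - [0.004, -0.083, -0.7]
    - [0.004, -0.083, -0.7]
  rot:
    - [0, 0, 0]
    - [0, 0, 0]
    - [0, 0, 0]
    - [0, 0, 0]
    - [0, 0, 0]
    - [0, 0, 0]
    - [0, 0, 0]
    - [0, 0, 0]
    - [0, 0, 0]
    - [0, 0, 0]
  hand: [0.55, 0.55, 0.55, 0.55, 0, 0, 0, 0, 0, 0]

```text
time_s: 31.43
ee_pos: [505.6, -440.6, 5.9]
ee_rot: [180.0, -0.1, -0.1]
force: [1.4, 2.4, 3.4]
gripper_width: 26.5
gripper_force: 20.0
```

apply_moves:
  delta_pos:
    - [0, 0, 0]
    - [0, 0, 0.35]
    - [0, 0.2, 0.8]
    - [0, 0.9, 1]
    - [0, 0.9, 1]
    - [0, 0.9, 1]
  rot:
    - [0, 0, 0]
    - [0, 0, 0]
    - [0, 0, 0]
    - [0, 0, 0]
    - [0, 0, 0]
    - [0, 0, 0]
  hand: [0, 0, 0, 0, 0, 0]

```text
time_s: 31.93
ee_pos: [505.1, -329.8, 127.4]
ee_rot: [-180.0, -0.1, 0.0]
force: [0.1, -0.3, -0.6]
gripper_width: 26.6
gripper_force: 20.0
```

apply_moves:
  delta_pos:
    - [0.05, 1, 0.7]
    - [0.05, 1, 0.7]
    - [0.05, 1, 0.7]
    - [0.05, 1, 0.7]
  rot:
    - [0, 0, 0]
    - [0, 0, 0]
    - [0, 0, 0]
    - [0, 0, 0]
  hand: [0, 0, 0, 0]

```text
time_s: 32.27
ee_pos: [511.6, -210.5, 211.5]
ee_rot: [180.0, -0.2, 0.0]
force: [1.4, 0.3, 0.5]
gripper_width: 26.6
gripper_force: 20.0
```

apply_moves:
  delta_pos:
    - [0.133, 0.996, 0]
    - [0.133, 0.996, 0]
    - [0.133, 0.996, 0]
    - [0.133, 0.996, 0]
  rot:
    - [0, 0, 0]
    - [0, 0, 0]
    - [0, 0, 0]
    - [0, 0, 0]
  hand: [0, 0, 0, 0]

```text
time_s: 32.6
ee_pos: [527.2, -88.0, 208.7]
ee_rot: [-179.8, 0.0, 0.2]
force: [0.3, -0.3, -0.8]
gripper_width: 26.8
gripper_force: 20.0
```

apply_moves:
  delta_pos:
    - [0.133, 0.996, 0]
    - [0.133, 0.996, 0]
    - [0.133, 0.996, 0]
    - [0.133, 0.996, 0]
  rot:
    - [0, 0, 0]
    - [0, 0, 0]
    - [0, 0, 0]
    - [0, 0, 0]
  hand: [0, 0, 0, 0]

```text
time_s: 32.93
ee_pos: [543.6, 31.1, 208.4]
ee_rot: [-179.9, -0.0, 0.2]
force: [-0.1, 0.1, -0.4]
gripper_width: 26.7
gripper_force: 20.0
```

apply_moves:
  delta_pos:
    - [0.133, 0.996, 0]
    - [0.133, 0.996, 0]
    - [0.133, 0.996, 0]
    - [0.133, 0.996, 0]
    - [0.133, 0.996, 0]
    - [0.133, 0.996, 0]
    - [0.133, 0.996, 0]
  rot:
    - [0, 0, 0]
    - [0, 0, 0]
    - [0, 0, 0]
    - [0, 0, 0]
    - [0, 0, 0]
    - [0, 0, 0]
    - [0, 0, 0]
  hand: [0, 0, 0, 0, 0, 0, 0]

```text
time_s: 33.52
ee_pos: [558.8, 144.0, 208.7]
ee_rot: [179.9, 0.0, -0.2]
force: [-0.7, 0.4, -0.3]
gripper_width: 27.0
gripper_force: 20.0
```

apply_moves:
  delta_pos:
    - [0, 0.01, -0.2]
    - [0, 0.01, -0.333]
    - [0, 0.01, -0.333]
    - [0, 0.01, -0.333]
    - [0, 0.01, -0.333]
    - [0, 0.01, -0.333]
    - [0, 0.01, -0.333]
    - [0, 0.01, -0.333]
    - [0, 0, 0]
    - [0, 0, 0]
  rot:
    - [0, 0, 0]
    - [0, 0, 0]
    - [0, 0, 0]
    - [0, 0, 0]
    - [0, 0, 0]
    - [0, 0, 0]
    - [0, 0, 0]
    - [0, 0, 0]
    - [0, 0, 0]
    - [0, 0, 0]
  hand: [0, 0, 0, 0, 0.45, 0.45, 0.45, 0.45, 0.45, 0.45]

```text
time_s: 34.35
ee_pos: [562.1, 146.4, 215.2]
ee_rot: [-179.9, -0.6, -0.1]
force: [1.4, 0.3, 1.1]
gripper_width: 40.8
gripper_force: 0.0
```

apply_moves:
  delta_pos:
    - [0.1, -0.95, 0.4]
    - [0.1, -0.95, 0.4]
    - [0.1, -0.95, 0.4]
    - [0.1, -0.95, 0.4]
    - [0.1, -0.95, 0.4]
  rot:
    - [0, 0, 0]
    - [0, 0, 0]
    - [0, 0, 0]
    - [0, 0, 0]
    - [0, 0, 0]
  hand: [0.45, 0.45, 0.45, 0.45, 0.45]

```text
time_s: 34.77
ee_pos: [571.8, 30.2, 258.7]
ee_rot: [-180.0, -0.2, -0.3]
force: [-0.7, -0.2, -0.0]
gripper_width: 41.1
gripper_force: 0.0
```

```bash
python3 - <<'E'
from h import *
s=env.state();p=viewer.grab_frame("wrist");t=viewer.grab_frame("top");d=viewer.grab_frame("side");save(p,"w5");print(s["ee_pos"],s["ee_rot"])
for q,z in dict(tray_floor=150,tray_hinge=146,tray_handle=165,wheel_axis=85,wheel_knob=115,pin_guide=113,wheel_notch=85,lock_pin=0).items():
    for n,f in (("w",lambda x:wat(p,s,x,z)),("t",lambda x:at(t,x,z)),("s",lambda x:at(d,x,z))):
        for r in spotter.landmark_of({"w":p,"t":t,"s":d}[n],q)[:1]: print(q,n,round(r["score"],2),f(r["position"]).round(1))
E
python3 look.py "[]"
```

```text
[571.8415885   30.18780425 258.74426668] [-179.98342785   -0.21925067   -0.25663779]
tray_floor w 0.64 [594.6 147.9 150. ]
tray_floor t 0.87 [601.7 148.9 150. ]
tray_floor s 0.59 [588.2 -26.  150. ]
tray_hinge w 0.69 [593.8 201.8 146. ]
tray_hinge t 0.67 [592.8 208.4 146. ]
tray_hinge s 0.67 [592.8 202.7 146. ]
tray_handle w 0.96 [592.8  25.4 165. ]
tray_handle t 0.69 [600.7 -33.5 165. ]
tray_handle s 0.21 [553.1 -70.7 165. ]
wheel_axis t 0.7 [593.2 -77.8  85. ]
wheel_axis s 0.72 [593.3 -83.4  85. ]
wheel_knob w 0.56 [ 556.9 -118.3  115. ]
wheel_knob t 0.77 [ 549.2 -119.5  115. ]
wheel_knob s 0.8 [ 558.1 -127.2  115. ]
pin_guide w 0.85 [640.8 -84.2 113. ]
pin_guide t 0.72 [640.3 -86.5 113. ]
pin_guide s 0.96 [643.8 -79.  113. ]
wheel_notch w 0.8 [609.2 -33.4  85. ]
wheel_notch t 0.64 [607.5 -32.4  85. ]
wheel_notch s 0.72 [611.2 -26.9  85. ]
lock_pin w 0.28 [625.9 139.4   0. ]
lock_pin s 0.52 [417.7 169.    0. ]
36.1167 [570.9  31.7 257.1]
wrist 0.83 tray [599. 165.] pad [577. 239.]
wrist 0.74 tray [559. 103.] pad [516. 143.]
wrist 0.7 tray [630. 142.] pad [625. 203.]
wrist 0.68 tray [559. 192.] pad [516. 282.]
wrist 0.67 tray [559. 143.] pad [516. 206.]
wrist 0.64 tray [631. 101.] pad [627. 141.]
```

View pics/w5.png

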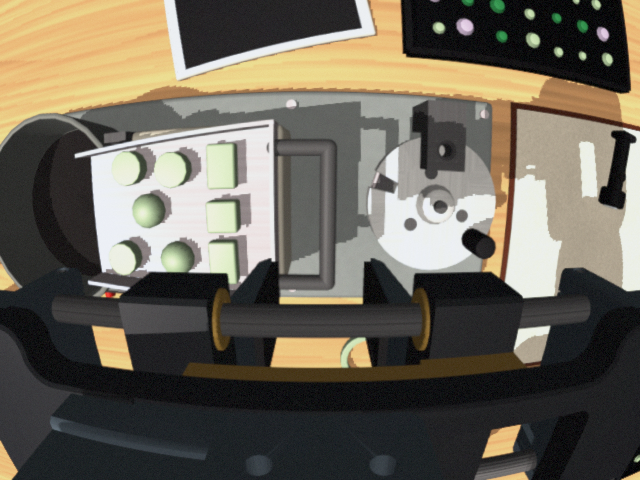

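All eight blanks lie in the tray (columns 125–222, rows 165–260), and the pad in view is clear. The handle bar is at column ~328 and the pin guide hole at (447,150).

apply_moves:
  delta_pos:
    - [0.1625, -0.067, -0.2]
    - [0.1625, -0.067, -0.4]
    - [0.1625, -0.067, -0.883]
    - [0.1625, -0.067, -0.883]
    - [0.1625, -0.067, -0.883]
    - [0.1625, -0.067, -0.883]
    - [0.1625, -0.067, -0.883]
  rot:
    - [0, 0, -0.015]
    - [0, 0, -0.015]
    - [0, 0, -0.015]
    - [0, 0, -0.015]
    - [0, 0, -0.015]
    - [0, 0, -0.015]
    - [0, 0, -0.015]
  hand: [0.45, 0.45, 0.45, 0.45, 0.45, 0.45, 0.45]

```text
time_s: 36.85
ee_pos: [591.7, 23.7, 152.8]
ee_rot: [-180.0, -0.2, -1.4]
force: [0.8, -0.4, 0.0]
gripper_width: 41.2
gripper_force: 0.0
```

apply_moves:
  delta_pos:
    - [0, 0, 0]
    - [0, 0, 0]
    - [0, 0, 0]
    - [0, 0, 0]
    - [0, 0, 0]
    - [0, 0, 0]
    - [0, 0, 0]
    - [0, 0, 0]
  rot:
    - [0, 0, 0]
    - [0, 0, 0]
    - [0, 0, 0]
    - [0, 0, 0]
    - [0, 0, 0]
    - [0, 0, 0]
    - [0, 0, 0]
    - [0, 0, 0]
  hand: [0, 0, 0, 0, 0, 0, 0, 0]
  newtons: 12

```text
time_s: 37.52
ee_pos: [590.7, 24.9, 151.8]
ee_rot: [-179.9, -0.1, -1.3]
force: [-0.3, 5.1, 3.6]
gripper_width: 11.9
gripper_force: 12.0
```

apply_moves:
  delta_pos:
    - [0, 0.015, 0.104]
    - [0.001, 0.037, 0.207]
    - [0.001, 0.066, 0.307]
    - [0.002, 0.102, 0.406]
    - [0.003, 0.145, 0.502]
    - [0.004, 0.194, 0.595]
    - [0.005, 0.25, 0.683]
    - [0.007, 0.312, 0.768]
    - [0.008, 0.38, 0.848]
    - [0.01, 0.453, 0.924]
  rot:
    - [0, 0, 0]
    - [0, 0, 0]
    - [0, 0, 0]
    - [0, 0, 0]
    - [0, 0, 0]
    - [0, 0, 0]
    - [0, 0, 0]
    - [0, 0, 0]
    - [0, 0, 0]
    - [0, 0, 0]
  hand: [0, 0, 0, 0, 0, 0, 0, 0, 0, 0]

```text
time_s: 38.35
ee_pos: [591.3, 75.9, 263.3]
ee_rot: [179.7, 0.0, -1.4]
force: [-0.3, -6.9, 3.6]
gripper_width: 11.4
gripper_force: 12.0
```

apply_moves:
  delta_pos:
    - [0.001, 0.045, 0.04]
    - [0.002, 0.09, 0.079]
    - [0.003, 0.14, 0.115]
    - [0.004, 0.186, 0.151]
    - [0.005, 0.243, 0.187]
    - [0.006, 0.3, 0.223]
    - [0.006, 0.3, 0.223]
    - [0.006, 0.3, 0.223]
    - [0.006, 0.3, 0.223]
    - [0.006, 0.3, 0.223]
  rot:
    - [0, 0, 0]
    - [0, 0, 0]
    - [0, 0, 0]
    - [0, 0, 0]
    - [0, 0, 0]
    - [0, 0, 0]
    - [0, 0, 0]
    - [0, 0, 0]
    - [0, 0, 0]
    - [0, 0, 0]
  hand: [0, 0, 0, 0, 0, 0, 0, 0, 0, 0]

```text
time_s: 39.18
ee_pos: [591.9, 112.2, 291.4]
ee_rot: [179.8, -0.1, -1.4]
force: [-3.0, -5.6, 7.7]
gripper_width: 11.6
gripper_force: 12.0
```

```bash
python3 - <<'E'
from h import *
import cv2
a=viewer.grab_frame("side")["pixels"];b=viewer.grab_frame("wrist")["pixels"]
c=np.hstack([cv2.resize(a[200:460,180:360],(400,578)),cv2.resize(b,(400,300))[:, :] if 0 else np.vstack([cv2.resize(b,(400,300)),np.zeros((278,400,3),np.uint8)])])
cv2.imwrite("pics/tip.png",c[...,::-1])
E
```

```text
(no output)
```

View pics/tip.png

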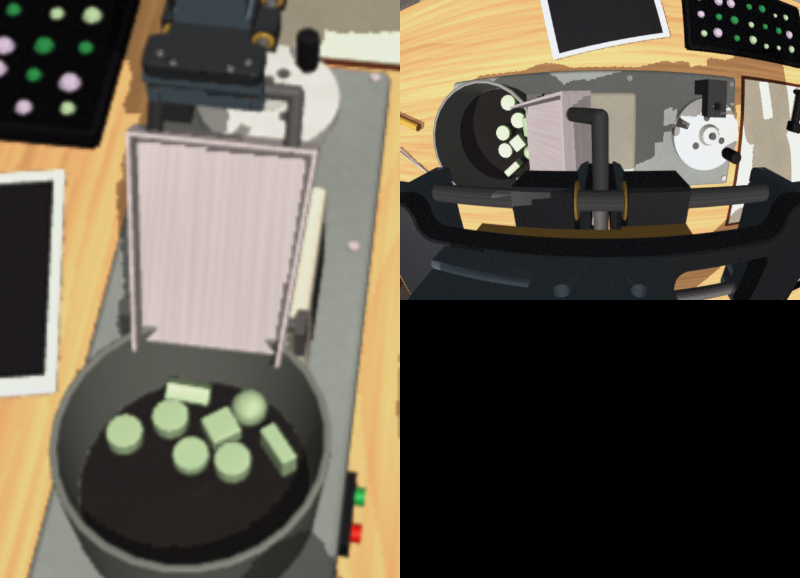

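All eight blanks are in the tub and the tray is empty. Lowering it now.

apply_moves:
  delta_pos:
    - [-0.001, -0.057, -0.036]
    - [-0.002, -0.114, -0.072]
    - [-0.003, -0.16, -0.108]
    - [-0.004, -0.21, -0.144]
    - [-0.005, -0.255, -0.183]
    - [-0.006, -0.3, -0.223]
  rot:
    - [0, 0, 0]
    - [0, 0, 0]
    - [0, 0, 0]
    - [0, 0, 0]
    - [0, 0, 0]
    - [0, 0, 0]
  hand: [0, 0, 0, 0, 0, 0]

```text
time_s: 39.78
ee_pos: [591.5, 76.9, 262.6]
ee_rot: [179.9, -0.0, -1.4]
force: [-0.6, -4.3, 3.4]
gripper_width: 11.9
gripper_force: 12.0
```

apply_moves:
  delta_pos:
    - [-0.002, -0.073, -0.076]
    - [-0.003, -0.141, -0.156]
    - [-0.005, -0.203, -0.241]
    - [-0.006, -0.259, -0.329]
    - [-0.007, -0.308, -0.422]
    - [-0.008, -0.351, -0.518]
    - [-0.009, -0.387, -0.617]
    - [-0.009, -0.416, -0.717]
    - [-0.01, -0.438, -0.82]
    - [-0.01, -0.453, -0.924]
  rot:
    - [0, 0, 0]
    - [0, 0, 0]
    - [0, 0, 0]
    - [0, 0, 0]
    - [0, 0, 0]
    - [0, 0, 0]
    - [0, 0, 0]
    - [0, 0, 0]
    - [0, 0, 0]
    - [0, 0, 0]
  hand: [0, 0, 0, 0, 0, 0, 0, 0, 0, 0]

```text
time_s: 40.62
ee_pos: [590.9, 25.0, 149.8]
ee_rot: [-179.8, -0.0, -1.4]
force: [-1.8, 5.2, 16.2]
gripper_width: 12.0
gripper_force: 12.0
```

apply_moves:
  delta_pos:
    - [0, 0, 0]
    - [0, 0, 0]
    - [0, 0, 0]
    - [0, 0, 0]
    - [0, 0, 0]
    - [0, 0, 0]
    - [0, 0, 0.2]
    - [0, 0, 0.5]
    - [0, 0, 0.8]
    - [0, 0, 0.8]
  rot:
    - [0, 0, 0]
    - [0, 0, 0]
    - [0, 0, 0]
    - [0, 0, 0]
    - [0, 0, 0]
    - [0, 0, 0]
    - [0, 0, 0]
    - [0, 0, 0]
    - [0, 0, 0]
    - [0, 0, 0]
  hand: [0, 0, 0.4, 0.4, 0.4, 0.4, 0.4, 0.4, 0.4, 0.4]

```text
time_s: 41.45
ee_pos: [594.0, 23.6, 255.2]
ee_rot: [-180.0, -0.8, -1.4]
force: [0.5, -1.0, 0.6]
gripper_width: 36.5
gripper_force: 0.0
```

```bash
python3 - <<'E'
from h import *
s=env.state();p=viewer.grab_frame("wrist");print(s["ee_pos"],s["ee_rot"])
t=viewer.grab_frame("top");d=viewer.grab_frame("side")
for n,q in(("t",t),("s",d)):
    for nm in("tray_handle","lock_pin"):
        for r in spotter.landmark_of(q,nm)[:1]: print(nm,n,round(r["score"],2),at(q,r["position"],165 if 'tray' in nm else 0).round(1))
    for r in spotter.trace(q,"lock_pin")[:2]: print("pin box",n,round(r["score"],2),np.round(r["box"]),at(q,r["box"][:2],57).round(1))
for r in spotter.landmark_of(p,"tray_handle")[:1]: print(wat(p,s,r["position"],165))
E
```

```text
[594.04722624  23.55646315 255.21149787] [-179.9777699    -0.84872886   -1.37267681]
tray_handle t 0.7 [595.6  31.5 165. ]
lock_pin t 0.36 [601.1 272.3   0. ]
tray_handle s 0.55 [593.5  23.  165. ]
lock_pin s 0.57 [413.3 166.6   0. ]
[592.09398967  24.51125675 165.        ]
```

apply_moves:
  delta_pos:
    - [-0.742, 0.592, -0.2]
    - [-0.742, 0.592, -0.2]
    - [-0.742, 0.592, -0.2]
    - [-0.742, 0.592, -0.2]
    - [-0.742, 0.592, -0.2]
    - [-0.742, 0.592, -0.2]
    - [-0.742, 0.592, -0.2]
  rot:
    - [0, 0, 0.08]
    - [0, 0, 0.16]
    - [0, 0, 0.24]
    - [0, 0, 0.32]
    - [0, 0, 0.4]
    - [0, 0, 0.48]
    - [0, 0, 0.55]
  hand: [0.5, 0.5, 0.5, 0.5, 0.5, 0.5, 0.5]

```text
time_s: 42.53
ee_pos: [501.1, 94.9, 222.9]
ee_rot: [-180.0, 0.0, 46.3]
force: [-0.3, 0.8, 0.2]
gripper_width: 45.9
gripper_force: 0.0
```

apply_moves:
  delta_pos:
    - [-0.742, 0.592, -0.2]
    - [-0.742, 0.592, -0.2]
    - [-0.742, 0.592, -0.4]
    - [-0.742, 0.592, -0.7]
    - [-0.742, 0.592, -0.8]
    - [-0.742, 0.592, -0.8]
    - [-0.742, 0.592, -0.8]
    - [-0.742, 0.592, -0.8]
    - [-0.742, 0.592, -0.8]
  rot:
    - [0, 0, 0.08]
    - [0, 0, 0.16]
    - [0, 0, 0.24]
    - [0, 0, 0.32]
    - [0, 0, 0.4]
    - [0, 0, 0.48]
    - [0, 0, 0.515]
    - [0, 0, 0.515]
    - [0, 0, 0.515]
  hand: [0.5, 0.5, 0.5, 0.5, 0.5, 0.5, 0.5, 0.5, 0.5]

```text
time_s: 43.28
ee_pos: [412.4, 165.8, 127.0]
ee_rot: [-180.0, 0.0, 90.1]
force: [0.2, 0.3, 0.0]
gripper_width: 45.7
gripper_force: 0.0
```

```bash
python3 - <<'E'
from h import *
s=env.state();p=viewer.grab_frame("wrist");save(p,"w6");print(s["ee_pos"],s["ee_rot"])
for r in spotter.landmark_of(p,"lock_pin")[:2]: print("lm",round(r["score"],2),np.round(r["position"]),wat(p,s,r["position"],0).round(1))
for r in spotter.trace(p,"lock_pin")[:2]: print("box",round(r["score"],2),np.round(r["box"]),wat(p,s,r["box"][:2],62).round(1))
E
```

```text
[412.39142538 165.77232253 126.99957482] [-1.79998588e+02  1.12316178e-03  9.00795515e+01]
lm 0.89 [328. 233.] [417.6 165.4   0. ]
lm 0.39 [592. 101.] [672.7 297.7   0. ]
box 0.97 [327. 258.  31.  43.] [415.8 162.1  62. ]
box 0.27 [520. 239. 237. 476.] [556.3 175.4  62. ]
```

View pics/w6.png

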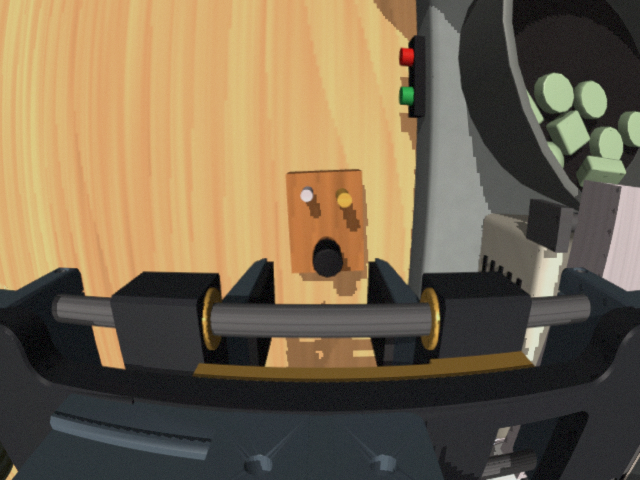

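apply_moves:
  delta_pos:
    - [0.029, -0.01, -0.2]
    - [0.029, -0.01, -0.4]
    - [0.029, -0.01, -0.667]
    - [0.029, -0.01, -0.667]
    - [0.029, -0.01, -0.667]
    - [0.029, -0.01, -0.667]
  rot:
    - [0, 0, 0]
    - [0, 0, 0]
    - [0, 0, 0]
    - [0, 0, 0]
    - [0, 0, 0]
    - [0, 0, 0]
  hand: [0.5, 0.5, 0.5, 0.5, 0.5, 0.5]

```text
time_s: 43.93
ee_pos: [416.8, 164.9, 48.2]
ee_rot: [179.9, -0.0, 90.2]
force: [-0.0, 0.5, -0.8]
gripper_width: 45.3
gripper_force: 0.0
```

```bash
python3 - <<'E'
from h import *
s=env.state();p=viewer.grab_frame("wrist");save(p,"w7");print(s["ee_pos"],s["ee_rot"])
for r in spotter.landmark_of(p,"lock_pin")[:2]: print("lm",round(r["score"],2),np.round(r["position"]),wat(p,s,r["position"],0).round(1))
for r in spotter.trace(p,"lock_pin")[:2]: print("box",round(r["score"],2),np.round(r["box"]),wat(p,s,r["box"][:2],62).round(1))
E
```

```text
[416.79523477 164.87225178  48.19966764] [ 1.79894686e+02 -3.65011785e-02  9.01531048e+01]
lm 0.71 [317. 265.] [414.1 161.4   0. ]
box 0.86 [320. 288.  44.  39.] [415.6 170.3  62. ]
```

View pics/w7.png

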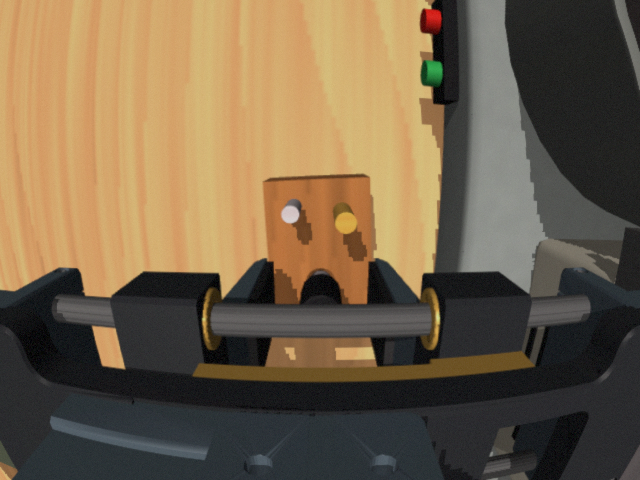

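```bash
python3 - <<'E'
from h import *
p=viewer.grab_frame("wrist")
s=dict(ee_pos=np.array([412.39,165.77,127.0]),ee_rot=[-180,0,90.08])
print(p["mount"],p["camera_matrix"])
im=cv2.imread("pics/w6.png");g=im[225:290,300:355].max(2);ys,xs=np.nonzero(g<30)
print(xs.min()+300,xs.max()+300,ys.min()+225,ys.max()+225)
for v in(262,263,264,265): print(v,wat(p,s,(327,v),72))
for z,rad in((72,10),(42,10)):
    pass
E
```

```text
[[ 9.04451137e-04 -9.70073828e-01 -2.42808465e-01  6.61063090e+01]
 [ 9.99999018e-01  6.17460651e-04  1.25806088e-03 -9.89665976e-01]
 [-1.07048726e-03 -2.42809364e-01  9.70073434e-01 -1.71079960e+02]
 [ 0.00000000e+00  0.00000000e+00  0.00000000e+00  1.00000000e+00]] [[371.64829954   0.         320.60031903]
 [  0.         371.64829954 242.16996512]
 [  0.           0.           1.        ]]
314 342 240 275
262 [415.78201791 162.28975937  72.        ]
263 [415.78674209 161.62317465  72.        ]
264 [415.79149387 160.9554741   72.        ]
265 [415.79627339 160.28664522  72.        ]
```

apply_moves:
  delta_pos:
    - [0, 0, 0]
    - [0, 0, 0]
    - [0, 0, 0]
    - [0, 0, 0]
    - [0, 0, 0]
    - [0, 0, 0]
    - [0, 0, 0]
    - [0, 0, 0]
  rot:
    - [0, 0, 0]
    - [0, 0, 0]
    - [0, 0, 0]
    - [0, 0, 0]
    - [0, 0, 0]
    - [0, 0, 0]
    - [0, 0, 0]
    - [0, 0, 0]
  hand: [0, 0, 0, 0, 0, 0, 0, 0]
  newtons: 30

```text
time_s: 44.8
ee_pos: [415.9, 164.6, 47.1]
ee_rot: [180.0, -0.0, 90.2]
force: [-0.3, -0.2, 2.0]
gripper_width: 19.1
gripper_force: 30.0
```

apply_moves:
  delta_pos:
    - [0, 0, 0.1]
    - [0, 0, 0.2]
    - [0, 0, 0.35]
    - [0, 0, 0.5]
    - [0, 0, 0.75]
    - [0, 0, 1]
    - [0, 0, 1]
    - [0, 0, 1]
  rot:
    - [0, 0, 0]
    - [0, 0, 0]
    - [0, 0, 0]
    - [0, 0, 0]
    - [0, 0, 0]
    - [0, 0, 0]
    - [0, 0, 0]
    - [0, 0, 0]
  hand: [0, 0, 0, 0, 0, 0, 0, 0]

```text
time_s: 45.47
ee_pos: [416.7, 164.8, 168.2]
ee_rot: [179.8, -0.1, 90.2]
force: [0.7, -0.1, -0.9]
gripper_width: 19.3
gripper_force: 30.0
```

```bash
python3 - <<'E'
from h import *
s=env.state();print(s["ee_pos"],s["ee_rot"],s["gripper_width"])
p=viewer.grab_frame("side");im=p["pixels"]
u,v=proj(p,s["ee_pos"]-np.array([0,0,20])).astype(int)
c=im[v-75:v+75,u-75:u+75];cv2.imwrite("pics/pin_side.png",cv2.resize(c,(600,600),interpolation=cv2.INTER_CUBIC)[...,::-1]);print(u,v)
for r in spotter.landmark_of(p,"lock_pin")[:2]: print("lm",round(r["score"],2),np.round(r["position"]),"expect tip",proj(p,s["ee_pos"]-np.array([0,0,47])))
E
```

```text
[416.663405   164.84049551 168.2499482 ] [ 1.79803864e+02 -6.81612205e-02  9.01745703e+01] 19.25411464477526
383 332
lm 0.8 [385. 341.] expect tip [382.03710063 341.06963325]
```

View pics/pin_side.png

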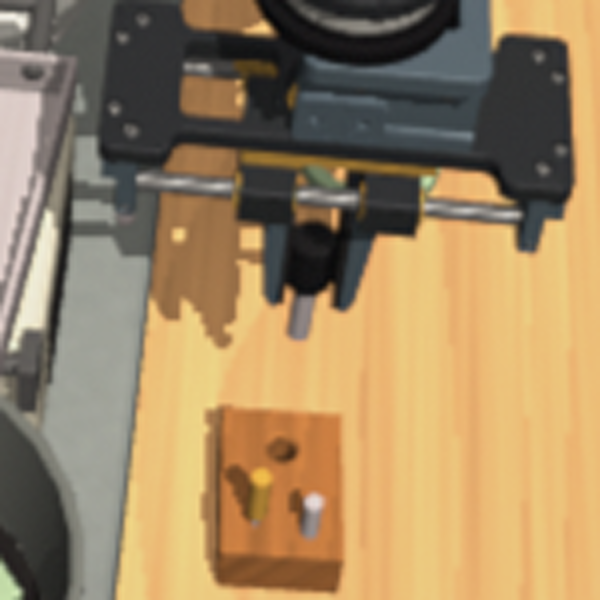

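Pin is held upright: its tip is at crop (298,338), where the TCP predicts it, 47 mm below the TCP.

apply_moves:
  delta_pos:
    - [0, -1, 0.27]
    - [0, -1, 0.27]
    - [0, -1, 0.27]
    - [0, -1, 0.27]
  rot:
    - [0, 0, 0]
    - [0, 0, 0]
    - [0, 0, 0]
    - [0, 0, 0]
  hand: [0, 0, 0, 0]

```text
time_s: 45.9
ee_pos: [415.7, 39.2, 199.5]
ee_rot: [-180.0, 0.2, 89.8]
force: [-0.1, -0.1, -0.5]
gripper_width: 19.4
gripper_force: 30.0
```

apply_moves:
  delta_pos:
    - [0, -1, 0]
    - [0, -1, 0]
    - [0, -1, 0]
    - [0, -1, 0]
  rot:
    - [0, 0, 0]
    - [0, 0, 0]
    - [0, 0, 0]
    - [0, 0, 0]
  hand: [0, 0, 0, 0]

```text
time_s: 46.23
ee_pos: [415.1, -80.2, 197.9]
ee_rot: [-179.8, 0.1, 89.8]
force: [-0.4, 0.5, -0.2]
gripper_width: 19.3
gripper_force: 30.0
```

apply_moves:
  delta_pos:
    - [0.95, -0.43, 0]
    - [0.95, -0.43, 0]
    - [0.95, -0.43, 0]
    - [0.95, -0.43, 0]
  rot:
    - [0, 0, 0]
    - [0, 0, 0]
    - [0, 0, 0]
    - [0, 0, 0]
  hand: [0, 0, 0, 0]

```text
time_s: 46.57
ee_pos: [535.8, -129.2, 196.6]
ee_rot: [179.9, 0.0, 90.1]
force: [1.4, 0.0, 0.1]
gripper_width: 19.0
gripper_force: 30.0
```

apply_moves:
  delta_pos:
    - [0.942, 0, 0]
    - [0.942, 0, 0]
    - [0.942, 0, 0]
    - [0.942, 0, 0]
    - [0.942, 0, 0]
    - [0.942, 0, 0]
    - [0.942, 0, 0]
    - [0.942, 0, 0]
  rot:
    - [0, 0, 0]
    - [0, 0, 0]
    - [0, 0, 0]
    - [0, 0, 0]
    - [0, 0, 0]
    - [0, 0, 0]
    - [0, 0, 0]
    - [0, 0, 0]
  hand: [0, 0, 0, 0, 0, 0, 0, 0]

```text
time_s: 47.23
ee_pos: [641.7, -126.8, 199.6]
ee_rot: [-180.0, -0.0, 90.2]
force: [0.0, -0.5, -0.2]
gripper_width: 19.4
gripper_force: 30.0
```

```bash
python3 - <<'E'
from h import *
s=env.state();w=viewer.grab_frame("wrist");print(s["ee_pos"].round(1),s["ee_rot"].round(1));save(w,"w8")
t=viewer.grab_frame("top");d=viewer.grab_frame("side")
for q,z in dict(wheel_axis=85,wheel_knob=115,pin_guide=113,wheel_notch=85,lock_pin=s["ee_pos"][2]-47).items():
    for n,c,f in (("w",w,lambda x:wat(w,s,x,z)),("t",t,lambda x:at(t,x,z)),("s",d,lambda x:at(d,x,z))):
        for r in spotter.landmark_of(c,q)[:1]: print(q,n,round(r["score"],2),np.round(r["position"]),f(r["position"]).round(1))
a=w["pixels"][:300];b=d["pixels"]
u,v=proj(d,[643,-82,113]).astype(int);print(u,v)
cv2.imwrite("pics/g.png",np.vstack([a,np.hstack([cv2.resize(b[v-30:v+30,u-32:u+32],(320,300),interpolation=2),cv2.resize(t["pixels"][175:235,295:359],(320,300),interpolation=2)])])[...,::-1])
E
```

```text
[ 641.7 -126.8  199.6] [-180.    -0.    90.2]
wheel_axis w 0.68 [320. 264.] [ 640.6 -150.5   85. ]
wheel_axis s 0.66 [300. 242.] [591.2 -81.7  85. ]
wheel_knob w 0.93 [208. 236.] [ 559.1 -120.2  115. ]
wheel_knob s 0.89 [319. 218.] [ 557.6 -126.   115. ]
pin_guide w 0.75 [325. 182.] [644.  -82.2 113. ]
pin_guide t 0.78 [326. 196.] [648.1 -79.8 113. ]
pin_guide s 0.66 [274. 232.] [644.4 -75.3 113. ]
wheel_notch w 0.74 [278. 119.] [608.3 -35.7  85. ]
wheel_notch s 0.88 [285. 260.] [614.5 -28.6  85. ]
lock_pin w 0.62 [320. 263.] [ 640.6 -128.2  152.6]
lock_pin t 0.72 [236. 214.] [592.3 155.  152.6]
lock_pin s 0.59 [280. 201.] [ 637.6 -127.3  152.6]
274 230
```

View pics/g.png

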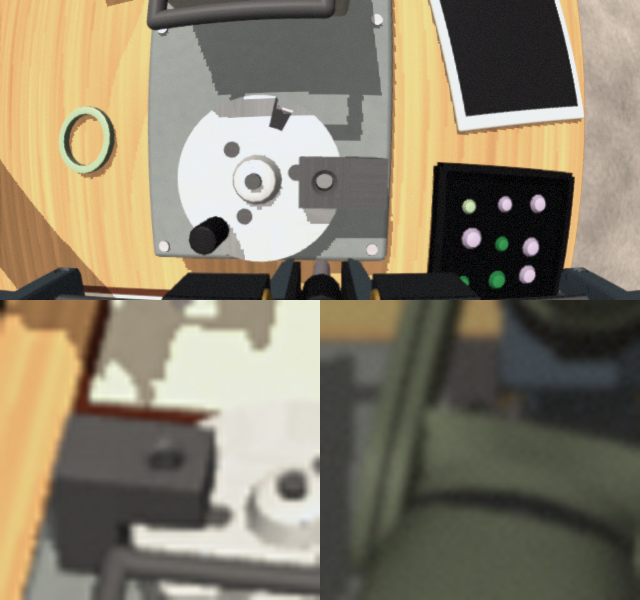

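apply_moves:
  delta_pos:
    - [0.0275, 0.382, 0]
    - [0.0275, 0.382, 0]
    - [0.0275, 0.382, -0.1]
    - [0.0275, 0.382, -0.27]
    - [0.0275, 0.382, -0.27]
    - [0.0275, 0.382, -0.27]
    - [0.0275, 0.382, -0.27]
  rot:
    - [0, 0, 0]
    - [0, 0, 0]
    - [0, 0, 0]
    - [0, 0, 0]
    - [0, 0, 0]
    - [0, 0, 0]
    - [0, 0, 0]
  hand: [0, 0, 0, 0, 0, 0, 0]

```text
time_s: 48.72
ee_pos: [646.6, -81.3, 167.8]
ee_rot: [179.9, 0.0, 90.2]
force: [-0.2, -0.2, -0.3]
gripper_width: 19.3
gripper_force: 30.0
```

```bash
python3 - <<'E'
from h import *
s=env.state();print(s["ee_pos"].round(1),s["ee_rot"].round(1))
w=viewer.grab_frame("wrist");d=viewer.grab_frame("side")
u,v=proj(d,[645,-81,118]).astype(int);print(u,v)
cv2.imwrite("pics/g2.png",np.hstack([cv2.resize(d["pixels"][v-30:v+30,u-30:u+30],(400,400),interpolation=2),cv2.resize(w["pixels"][220:320,270:370],(400,400),interpolation=2)])[...,::-1])
E
```

```text
[646.6 -81.3 167.8] [179.9   0.   90.2]
273 228
```

View pics/g2.png

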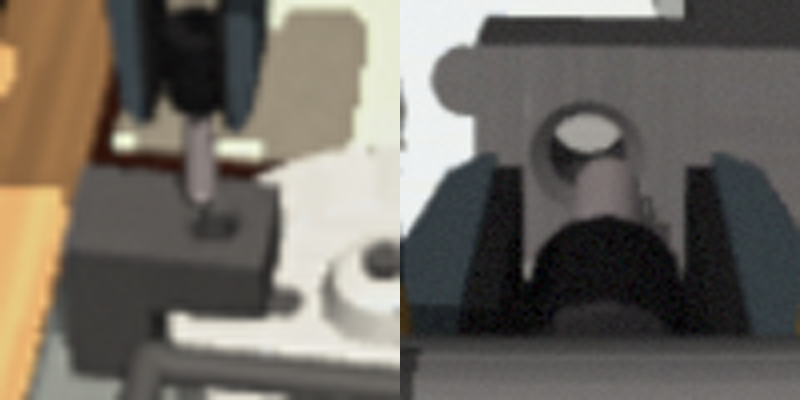

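In both views the pin tip sits about 2.8 mm too far in +x and 2.9 mm short in y of the guide hole: in the wrist crop the tip is near (606,174) and the hole at (588,153). I'll correct that and go in.

apply_moves:
  delta_pos:
    - [-0.0235, 0.024, 0]
    - [-0.0235, 0.024, 0]
    - [-0.0235, 0.024, -0.03]
    - [-0.0235, 0.024, -0.06]
    - [-0.0235, 0.024, -0.08]
    - [-0.0235, 0.024, -0.1]
    - [-0.0235, 0.024, -0.12]
    - [-0.0235, 0.024, -0.14]
    - [-0.0235, 0.024, -0.14]
    - [-0.0235, 0.024, -0.14]
  rot:
    - [0, 0, 0]
    - [0, 0, 0]
    - [0, 0, 0]
    - [0, 0, 0]
    - [0, 0, 0]
    - [0, 0, 0]
    - [0, 0, 0]
    - [0, 0, 0]
    - [0, 0, 0]
    - [0, 0, 0]
  hand: [0, 0, 0, 0, 0, 0, 0, 0, 0, 0]

```text
time_s: 49.65
ee_pos: [643.3, -78.3, 150.0]
ee_rot: [-180.0, -0.0, 90.2]
force: [0.3, 0.2, -0.6]
gripper_width: 19.3
gripper_force: 30.0
```

apply_moves:
  delta_pos:
    - [0, 0, -0.03]
    - [0, 0, -0.06]
    - [0, 0, -0.09]
    - [0, 0, -0.12]
    - [0, 0, -0.125]
    - [0, 0, -0.125]
  rot:
    - [0, 0, 0]
    - [0, 0, 0]
    - [0, 0, 0]
    - [0, 0, 0]
    - [0, 0, 0]
    - [0, 0, 0]
  hand: [0, 0, 0, 0, 0, 0]

```text
time_s: 50.15
ee_pos: [643.1, -78.4, 134.8]
ee_rot: [-180.0, -0.0, 90.2]
force: [0.5, 0.7, -0.7]
gripper_width: 19.3
gripper_force: 30.0
```

apply_moves:
  delta_pos:
    - [0, 0, 0]
    - [0, 0, 0]
    - [0, 0, 0]
    - [0, 0, 0]
    - [0, 0, 0.15]
    - [0, 0, 0.4]
    - [0, 0, 0.6]
    - [0, 0, 0.6]
  rot:
    - [0, 0, 0]
    - [0, 0, 0]
    - [0, 0, 0]
    - [0, 0, 0]
    - [0, 0, 0]
    - [0, 0, 0]
    - [0, 0, 0]
    - [0, 0, 0]
  hand: [0.4, 0.4, 0.4, 0.4, 0.4, 0.4, 0.4, 0.4]

```text
time_s: 50.82
ee_pos: [646.2, -78.7, 213.3]
ee_rot: [179.4, 0.1, 90.2]
force: [0.1, -0.3, 1.0]
gripper_width: 36.5
gripper_force: 0.0
```

apply_moves:
  delta_pos:
    - [-0.7, -0.6, 0]
    - [-0.7, -0.6, 0]
    - [-0.7, -0.6, 0]
    - [-0.7, -0.6, 0]
    - [-0.7, -0.6, 0]
    - [-0.7, -0.6, 0]
  rot:
    - [0, 0, 0]
    - [0, 0, 0]
    - [0, 0, 0]
    - [0, 0, 0]
    - [0, 0, 0]
    - [0, 0, 0]
  hand: [0.45, 0.45, 0.45, 0.45, 0.45, 0.45]

```text
time_s: 51.32
ee_pos: [559.8, -150.1, 207.3]
ee_rot: [179.9, -0.0, 90.2]
force: [0.7, -0.0, 0.7]
gripper_width: 40.8
gripper_force: 0.0
```

```bash
python3 - <<'E'
from h import *
s=env.state();w=viewer.grab_frame("wrist");print(s["ee_pos"].round(1),s["ee_rot"].round(1))
d=viewer.grab_frame("side")
for q,z in dict(wheel_axis=85,wheel_knob=115,pin_guide=113,wheel_notch=85,lock_pin=85).items():
    for n,c,f in (("w",w,lambda x:wat(w,s,x,z)),("s",d,lambda x:at(d,x,z))):
        for r in spotter.landmark_of(c,q)[:1]: print(q,n,round(r["score"],2),np.round(r["position"]),f(r["position"]).round(1))
u,v=proj(d,[620,-80,118]).astype(int)
cv2.imwrite("pics/g3.png",np.hstack([cv2.resize(d["pixels"][v-50:v+50,u-50:u+50],(400,400),interpolation=2),cv2.resize(w["pixels"][60:320,180:440],(400,400),interpolation=2)])[...,::-1])
E
```

```text
[ 559.8 -150.1  207.3] [179.9  -0.   90.2]
wheel_axis w 0.62 [360. 149.] [590.1 -82.1  85. ]
wheel_axis s 0.87 [299. 239.] [595.7 -89.6  85. ]
wheel_knob w 0.95 [321. 203.] [ 559.6 -121.1  115. ]
wheel_knob s 0.61 [318. 219.] [ 559.7 -122.9  115. ]
pin_guide w 0.67 [441. 152.] [646.9 -81.9 113. ]
pin_guide s 0.9 [274. 230.] [645.2 -82.8 113. ]
wheel_notch s 0.57 [288. 259.] [609.7 -31.8  85. ]
lock_pin w 0.84 [426. 149.] [643.9 -80.   85. ]
lock_pin s 0.68 [276. 240.] [640.7 -82.5  85. ]
```

View pics/g3.png

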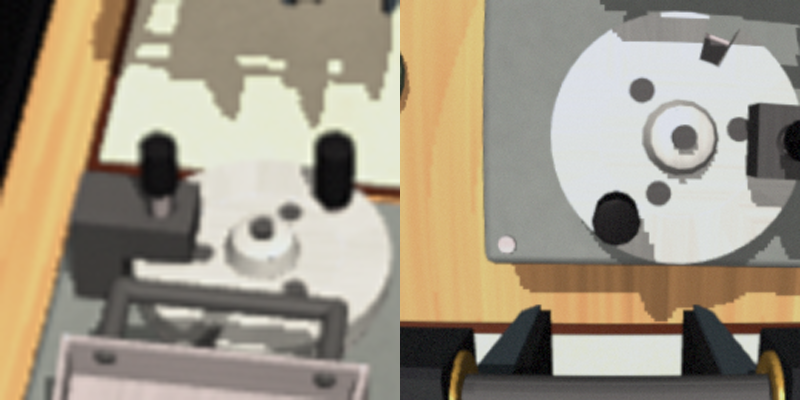

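The pin stands in its guide, tip on the flange with the shank visible. The knob is upright at right crop (616,218). Moving to the knob.

apply_moves:
  delta_pos:
    - [-0.003, 0.283, 0]
    - [-0.003, 0.283, -0.2]
    - [-0.003, 0.283, -0.4]
    - [-0.003, 0.283, -0.6]
    - [-0.003, 0.283, -0.825]
    - [-0.003, 0.283, -0.825]
    - [-0.003, 0.283, -0.825]
  rot:
    - [0, 0, 0]
    - [0, 0, 0]
    - [0, 0, 0]
    - [0, 0, 0]
    - [0, 0, 0]
    - [0, 0, 0]
    - [0, 0, 0]
  hand: [0.45, 0.45, 0.45, 0.45, 0.45, 0.45, 0.45]

```text
time_s: 52.5
ee_pos: [558.3, -116.2, 107.5]
ee_rot: [-179.8, -0.0, 90.2]
force: [-0.0, -0.4, 0.8]
gripper_width: 41.1
gripper_force: 0.0
```

apply_moves:
  delta_pos:
    - [0, 0, 0]
    - [0, 0, 0]
    - [0, 0, 0]
    - [0, 0, 0]
    - [0, 0, 0]
    - [0, 0, 0]
    - [0, 0, 0]
  rot:
    - [0, 0, 0]
    - [0, 0, 0]
    - [0, 0, 0]
    - [0, 0, 0]
    - [0, 0, 0]
    - [0, 0, 0]
    - [0, 0, 0]
  hand: [0, 0, 0, 0, 0, 0, 0]
  newtons: 40

```text
time_s: 53.08
ee_pos: [559.5, -116.7, 109.9]
ee_rot: [179.9, 0.0, 90.2]
force: [-1.1, -0.1, 5.8]
gripper_width: 20.9
gripper_force: 40.0
```

```bash
python3 - <<'E'
import numpy as np
a0=np.radians(230.5);p=lambda t:50*np.array([np.cos(a0-t),np.sin(a0-t)])
def rel(t0,ts):
    for t in ts: print(round(t,3),list(((p(t)-p(t0))/120).round(4)),round(-(t-t0)/1.5,3))
rel(0,np.arange(.1,1.01,.1)); rel(1.0,[1.04,1.08,1.12,1.15,1.18,1.2,1.22,1.24,1.26,1.28,1.3,1.32])
E
```

```text
0.1 [np.float64(-0.0308), np.float64(0.0281)] -0.067
0.2 [np.float64(-0.0586), np.float64(0.0591)] -0.133
0.3 [np.float64(-0.0832), np.float64(0.0927)] -0.2
0.4 [np.float64(-0.1043), np.float64(0.1286)] -0.267
0.5 [np.float64(-0.1217), np.float64(0.1664)] -0.333
0.6 [np.float64(-0.1352), np.float64(0.2058)] -0.4
0.7 [np.float64(-0.1448), np.float64(0.2463)] -0.467
0.8 [np.float64(-0.1503), np.float64(0.2876)] -0.533
0.9 [np.float64(-0.1516), np.float64(0.3293)] -0.6
1.0 [np.float64(-0.1487), np.float64(0.3708)] -0.667
1.04 [np.float64(0.0023), np.float64(0.0165)] -0.027
1.08 [np.float64(0.0053), np.float64(0.0329)] -0.053
1.12 [np.float64(0.0089), np.float64(0.0492)] -0.08
1.15 [np.float64(0.012), np.float64(0.0613)] -0.1
1.18 [np.float64(0.0155), np.float64(0.0733)] -0.12
1.2 [np.float64(0.018), np.float64(0.0812)] -0.133
1.22 [np.float64(0.0207), np.float64(0.0891)] -0.147
1.24 [np.float64(0.0236), np.float64(0.0969)] -0.16
1.26 [np.float64(0.0266), np.float64(0.1047)] -0.173
1.28 [np.float64(0.0297), np.float64(0.1124)] -0.187
1.3 [np.float64(0.033), np.float64(0.1201)] -0.2
1.32 [np.float64(0.0365), np.float64(0.1276)] -0.213
```

apply_moves:
  delta_pos:
    - [-0.031, 0.028, 0]
    - [-0.059, 0.059, 0]
    - [-0.083, 0.093, 0]
    - [-0.104, 0.129, 0]
    - [-0.122, 0.166, 0]
    - [-0.135, 0.206, 0]
    - [-0.145, 0.246, 0]
    - [-0.15, 0.288, 0]
    - [-0.152, 0.329, 0]
    - [-0.149, 0.371, 0]
  rot:
    - [0, 0, -0.067]
    - [0, 0, -0.133]
    - [0, 0, -0.2]
    - [0, 0, -0.267]
    - [0, 0, -0.333]
    - [0, 0, -0.4]
    - [0, 0, -0.467]
    - [0, 0, -0.533]
    - [0, 0, -0.6]
    - [0, 0, -0.667]
  hand: [0, 0, 0, 0, 0, 0, 0, 0, 0, 0]

```text
time_s: 53.92
ee_pos: [543.5, -72.9, 109.9]
ee_rot: [179.7, -0.2, 32.6]
force: [3.5, -4.1, 1.4]
gripper_width: 21.0
gripper_force: 40.0
```

apply_moves:
  delta_pos:
    - [0.002, 0.0165, 0]
    - [0.005, 0.033, 0]
    - [0.009, 0.049, 0]
    - [0.0105, 0.055, 0]
    - [0.012, 0.061, 0]
    - [0.012, 0.061, 0]
  rot:
    - [0, 0, -0.027]
    - [0, 0, -0.053]
    - [0, 0, -0.08]
    - [0, 0, -0.09]
    - [0, 0, -0.1]
    - [0, 0, -0.1]
  hand: [0, 0, 0, 0, 0, 0]

```text
time_s: 54.42
ee_pos: [545.1, -65.9, 109.9]
ee_rot: [179.7, -0.3, 24.3]
force: [3.3, -4.1, 4.0]
gripper_width: 20.5
gripper_force: 40.0
```

```bash
python3 - <<'E'
from h import *
s=env.state();w=viewer.grab_frame("wrist");print(s["ee_pos"].round(1),s["ee_rot"].round(1),s["force"].round(1))
d=viewer.grab_frame("side")
for q,z in dict(wheel_knob=115,wheel_notch=85,lock_pin=85).items():
    for n,c,f in (("w",w,lambda x:wat(w,s,x,z)),("s",d,lambda x:at(d,x,z))):
        for r in spotter.landmark_of(c,q)[:1]: print(q,n,round(r["score"],2),np.round(r["position"]),f(r["position"]).round(1))
E
```

```text
[545.1 -65.9 109.9] [179.7  -0.3  24.3] [ 3.3 -4.1  4. ]
wheel_knob w 0.76 [323. 297.] [544.  -69.1 115. ]
wheel_knob s 0.85 [325. 237.] [540.8 -74.5 115. ]
wheel_notch s 0.92 [273. 243.] [645.4 -71.8  85. ]
lock_pin w 0.62 [424. 124.] [643.7 -83.6  85. ]
lock_pin s 0.64 [278. 240.] [637.3 -80.6  85. ]
```

apply_moves:
  delta_pos:
    - [0.0017, 0.006, 0]
    - [0.0035, 0.012, 0]
    - [0.0047, 0.016, 0]
    - [0.006, 0.02, 0]
    - [0.0073, 0.024, 0]
    - [0.0087, 0.028, 0]
    - [0.01, 0.032, 0]
    - [0.0116, 0.0356, 0]
    - [0.013, 0.0395, 0]
    - [0.0146, 0.0434, 0]
  rot:
    - [0, 0, -0.01]
    - [0, 0, -0.02]
    - [0, 0, -0.027]
    - [0, 0, -0.033]
    - [0, 0, -0.04]
    - [0, 0, -0.047]
    - [0, 0, -0.053]
    - [0, 0, -0.06]
    - [0, 0, -0.067]
    - [0, 0, -0.073]
  hand: [0, 0, 0, 0, 0, 0, 0, 0, 0, 0]

```text
time_s: 55.65
ee_pos: [546.9, -60.9, 109.9]
ee_rot: [179.7, -0.3, 18.0]
force: [3.0, -5.0, 3.1]
gripper_width: 21.1
gripper_force: 40.0
```

```bash
cat > pin.py <<'E'
from h import *
s=env.state();w=viewer.grab_frame("wrist");print(s["ee_pos"].round(1),s["ee_rot"].round(1),s["force"].round(1))
d=viewer.grab_frame("side")
print("tip px if up",proj(d,[643,-79,85]),"if home",proj(d,[643,-79,71]),"head mid up/home",proj(d,[643,-79,142]),proj(d,[643,-79,128]))
for r in spotter.landmark_of(d,"lock_pin")[:1]: print(r["score"],r["position"])
for r in spotter.trace(d,"lock_pin")[:1]: print(r["score"],r["box"])
im=cv2.imread("pics/side0.png")
u,v=275,222
cv2.imwrite("pics/%s.png"%__import__("sys").argv[1],cv2.resize(d["pixels"][v-40:v+40,u-40:u+60],(500,400),interpolation=2)[...,::-1])
E
python3 pin.py p1
```

```text
[546.9 -60.9 109.9] [179.7  -0.3  18. ] [ 3.  -5.   3.1]
tip px if up [275.10971247 240.63257211] if home [275.36998134 245.21757832] head mid up/home [274.00604715 221.18993811] [274.28388422 226.08443321]
0.47 [274.0, 248.5]
0.32 [257.4, 386.4, 16.7, 16.5]
```

```bash
python3 - <<'E'
from h import *
d=viewer.grab_frame("side")
u,v=proj(d,[620,-80,118]).astype(int)
old=cv2.resize(cv2.imread("pics/g3.png")[:, :400],(100,100),interpolation=cv2.INTER_AREA)
new=d["pixels"][v-50:v+50,u-50:u+50]
for n,i in(("old",old),("new",new)):
    print(n,v-50,[int(x) for x in i[25:65,37:42].max(2).mean(1)])
E
```

```text
old 180 [232, 233, 233, 233, 233, 234, 234, 201, 117, 44, 25, 28, 29, 28, 22, 19, 18, 18, 19, 18, 19, 18, 16, 25, 64, 102, 113, 112, 107, 95, 90, 88, 75, 63, 59, 59, 59, 59, 57, 61]
new 180 [149, 150, 169, 199, 219, 230, 231, 231, 231, 231, 232, 233, 192, 102, 34, 25, 29, 28, 29, 23, 19, 18, 18, 18, 18, 19, 18, 17, 32, 76, 88, 87, 75, 61, 58, 58, 59, 59, 57, 58]
```

The pin head dropped 5 px, which is the full 14 mm, and the bright shank is gone. The pin is home, so I'll let go.

apply_moves:
  delta_pos:
    - [0, 0, 0]
    - [0, 0, 0]
    - [0, 0, 0]
    - [0, 0, 0]
    - [0, 0, 0]
    - [0, 0, 0.2]
    - [0, 0, 0.5]
    - [0, 0, 0.8]
    - [0, 0, 1]
    - [0, 0, 1]
  rot:
    - [0, 0, 0]
    - [0, 0, 0]
    - [0, 0, 0]
    - [0, 0, 0]
    - [0, 0, 0]
    - [0, 0, 0]
    - [0, 0, 0]
    - [0, 0, 0]
    - [0, 0, 0]
    - [0, 0, 0]
  hand: [0.4, 0.4, 0.4, 0.4, 0.4, 0.4, 0.4, 0.4, 0.4, 0.4]

```text
time_s: 56.73
ee_pos: [547.3, -59.3, 234.1]
ee_rot: [179.7, -0.6, 18.0]
force: [1.2, -0.4, 0.5]
gripper_width: 36.4
gripper_force: 0.0
```

apply_moves:
  delta_pos:
    - [-0.8, -0.2, 0.2]
    - [-0.8, -0.2, 0.2]
    - [-0.8, -0.2, 0.2]
    - [-0.8, -0.2, 0.2]
    - [-0.8, -0.2, 0.2]
    - [-0.8, -0.2, 0.2]
    - [-0.8, -0.2, 0.2]
  rot:
    - [0, 0, 0]
    - [0, 0, 0]
    - [0, 0, 0]
    - [0, 0, 0]
    - [0, 0, 0]
    - [0, 0, 0]
    - [0, 0, 0]
  hand: [0.4, 0.4, 0.4, 0.4, 0.4, 0.4, 0.4]

```text
time_s: 57.32
ee_pos: [449.2, -83.0, 251.6]
ee_rot: [-180.0, 0.0, 18.0]
force: [-0.2, 0.1, 0.5]
gripper_width: 36.8
gripper_force: 0.0
```

```bash
python3 - <<'E'
from h import *
s=env.state();print(s["ee_pos"].round(),s["force"].round(1),s["time_s"])
d=viewer.grab_frame("side")
print([int(x) for x in d["pixels"][205:245,260:265].max(2).mean(1)])
for q,z in dict(wheel_knob=115,wheel_notch=85,tray_handle=165,wheel_axis=85).items():
    for r in spotter.landmark_of(d,q)[:1]: print(q,round(r["score"],2),at(d,r["position"],z).round(1))
for sc,c,a,b,g in blanks(d,zm=76): print(round(sc,2),c.round(),"dist tub",np.hypot(*(c-[598,288])).round())
u,v=proj(d,[643,-79,128]);print(u,v,[int(x) for x in d["pixels"][205:245,272:277].max(2).mean(1)])
E
```

```text
[449. -83. 252.] [-0.2  0.1  0.5] 57.3167
[147, 150, 153, 161, 164, 170, 177, 189, 193, 199, 206, 217, 221, 227, 223, 150, 91, 79, 83, 88, 89, 90, 90, 90, 90, 90, 90, 90, 90, 90, 90, 73, 61, 59, 60, 60, 60, 60, 60, 61]
wheel_knob 0.68 [598.8 -27.  115. ]
wheel_notch 0.7 [642.3 -77.2  85. ]
tray_handle 0.63 [589.1  29.9 165. ]
wheel_axis 0.73 [595.5 -76.7  85. ]
0.79 [624. 253.] dist tub 44.0
0.78 [603. 281.] dist tub 8.0
0.77 [616. 228.] dist tub 63.0
0.76 [539. 269.] dist tub 62.0
0.74 [572. 283.] dist tub 26.0
0.7 [655. 270.] dist tub 60.0
0.69 [584. 257.] dist tub 34.0
0.65 [564. 237.] dist tub 61.0
274.28388422020305 226.08443321130696 [232, 232, 232, 232, 232, 232, 232, 232, 232, 232, 233, 234, 155, 55, 24, 27, 29, 29, 26, 21, 19, 18, 19, 19, 19, 18, 17, 18, 37, 78, 89, 88, 75, 61, 58, 58, 59, 59, 57, 59]
```

```bash
python3 -c "
from workcell import env
print(env.job_done())"
```

```text
the job is handed in; nothing more can be done
None
```

I handed the job in at about 57 s of the 210 s allowed. All eight blanks are in the tub, the tray is flat, and the pin has dropped fully home with the wheel locked. The bangle, torch and loupe were never touched. This rests on my camera checks, as the hand-in gave no verdict.

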